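Fasten the key rack with its thumbscrew down the deep sleeve

TASK

Fasten the key rack to the hall shelf: take the long thumbscrew out of the wooden block, lower it upright down the rack's tall sleeve, and by feel, pressing only lightly, turn it until its pins drop into the start of the hidden thread at the bottom. Then screw it in clockwise until its collar sits flush on the rim of the sleeve, and let go. Never force the screw, and leave the other things where they are.

Things in the scene. Friction and masses are not known exactly. Their poses are not given: they have to be found in the camera images.
- screw_grip (a point): Centre of the grip wing of the plain steel thumbscrew (loose, about 150 g), parked upright in the block. Wing 30 mm along its x, 12 mm thick along its y, 38 mm tall along z; pinch it across the 12 mm. Right under the wing a round collar, 38 mm across, 4 mm thick (underside 23 mm below this point), then a 12 mm shank.
- screw: The same thumbscrew, origin at its foot on its axis, 108 mm below the wing's centre and 85 mm below the collar's underside, z up. Two square-edged pins, 3.2 mm wide, 4 mm tall, with rounded ends, stand out there along its +x and -x (in line with the wing), 24 mm tip to tip, undersides at the origin. A half turn makes no difference.
- sleeve_mouth (a point): Centre of the rim of the fixed upright steel sleeve at the left end of the key rack: 90 mm high, 28 mm inside, 40 mm outside diameter; z up, x and y as the rack's. Pins riding on top of the thread: collar underside 13 mm above the rim. Pins dropped in the thread's start: 5 to 6 mm. Screwed home: flush.
- thread_top (a point): Point on the sleeve's axis 71.8 mm below the rim, level with the flat top of the fixed threaded insert (two starts, right-hand). Two opposite gaps in it let the pins drop, with about 7 degrees to spare either way. The gaps themselves are not measured: their line lies anywhere from 15 to 135 degrees counter-clockwise (seen from above) of this frame's x axis.
- thread_home (a point): Point on the sleeve's axis 85 mm below the rim, where the screw's foot is when home. From the dropped-in position, turning clockwise seen from above leads the screw down 4.9 mm per radian after the first few degrees, flush after 70 to 95 degrees; some 15 to 30 degrees further it clamps hard. Axial play 2 mm.
- block_hole (a point): Centre of the mouth of the hole in the fixed wooden block (80 x 80 x 92 mm high) where the thumbscrew is parked; hole 29 mm wide and 87 mm deep, the collar rests on the block's top.
- rack: The fixed anthracite key rack with sleeve and thread, which take harm above 30 N. Origin on the table under the sleeve's axis; base plate 100 mm deep reaching 295 mm to -y, panel 104 mm high along its +x edge (48 mm from the sleeve's axis) from 30 mm to -y on, with magnetic strip and two keys; press-button lamp 250 mm to -y.
- dish: Bystander: white ceramic ring dish, 72 mm across, 22 mm high, on the rack's base plate; origin under its centre.
- opener: Bystander: chrome bottle opener lying flat, 120 mm long, 6 mm thick; origin at its underside near the middle.
- lipbalm: Bystander: lip balm tube standing upright, 18 mm across, 68 mm high; origin under its centre.
- mug: Bystander: glazed mug, 80 mm across, 90 mm high; origin under its centre.
- case: Bystander: black spectacles case, 70 x 160 x 45 mm; origin under its centre.
- tape: Bystander: roll of tape lying flat, 60 mm across, 18 mm high; origin under its centre.
Things that resemble listed ones, but are neither listed nor needed, are in the scene too. There is more than one size of the screw; the job needs the middle-sized.

How it is judged (in metres and radians):
On the way:
1. the screw stands in the sleeve with its pins dropped into the thread's start (collar less than 8.5 mm above the rim) (z of screw_grip in the frame of sleeve_mouth below 0.0315 m and horizontal distance between screw_grip and sleeve_mouth below 0.005 m and angle between screw_grip's own z axis and vertical below 0.1 rad), for 0.2 s.
At the end, for the whole second after the job is handed in: The screw is released at rest in the sleeve, collar within 1.2 mm of the rim, upright within 0.06 rad and its wing's centre within 5 mm of the sleeve's axis (z of screw_grip in the frame of sleeve_mouth below 0.0242 m and horizontal distance between screw_grip and sleeve_mouth below 0.005 m and angle between screw_grip's own z axis and vertical below 0.06 rad and linear speed of screw below 0.02 m/s); the robot touches nothing.
It fails at once if the screw is forced: it presses on sleeve or thread with more than 30 N (contact force between screw and rack above 30 N).
It fails at once if a bystander is moved by more than 15 mm (distance of any of dish, opener, lipbalm, mug, case, tape from where it was at the start of the episode above 0.015 m).
It also fails if it takes over 72 s, if anything falls off the work surface, if the arm or the gripper's body presses on something with over 40 N, if the wrist force passes 120 N, or if a joint passes its speed limit or range.

ROBOT

A 6-joint arm with a two-finger parallel gripper is mounted at the origin on the work surface. World frame = base frame: x ahead of the robot, y to its left, z up, the work surface at z = 0. Lengths are in mm, angles in rad, forces in N, time in s.
With the tool pointing down it reaches from about 425 to 1125 mm from the base axis. Payload 14.9 kg.
Tool frame: the origin (TCP) lies midway between the tips of the shut fingers; the grasp point (between the pads) lies 19 mm behind it (arm.grasp_offset is the distance from the TCP to the grasp point, in mm); z points along the fingers, y is the direction in which the jaws open and shut (so a half turn about z gives the same grasp; the last joint's range is limited). The gripper opens to 91 mm and grips with 3 to 60 N. Pads are 32 mm wide; open, the fingers measure 118 mm over their backs; the gripper's body (76 mm by 178 mm) begins 60 mm behind the grasp point.
Start: joints at [-1.328, 0.379, 1.734, -0, 1.028, -0.033], TCP at [190.617, -673.56, 213.932] pointing down, gripper open.
Joint ranges: [-2.77, 2.77], [-0.74, 2.19], [0, 2.66], [-1.06, 4.2], [0.31, 2.87], [-3.08, 3.08]. Speed limits (rad/s): [1.89, 1.89, 2.39, 3.14, 3.14, 3.14].

INTERFACE

Orientations are given as a rotation vector (axis times angle).
In Python, from cell import arm gives the robot as it stands.
- The arm moves only by the shell command python3 -m jog 'ROWS' [FORCE]. ROWS is JSON, one flat list of numbers, 7 for each row, row after row: the shift along the tool's x, y, z in mm, then the turn, a rotation vector about the tool's x, y, z in degrees, then the opening in per cent of the stroke, from 0 (shut) to 100 (fully open). A call has exactly 5 rows; each row shifts and turns the commanded pose from where the row before left it, along the tool's axes as they then stand; what a row does not reach is not made up. A row lasts 1/10 s, in which the tool goes at most 50 mm and 8.59 degrees, less where a joint would pass 70% of its speed; a pose out of reach is approached as far as the arm can. A call with a gripper value outside its range is refused whole. The fingers move at their own pace and stop on an object; FORCE is the grip in N (left out, the last holds). Time passes only in rows, so rows that do not move let the fingers close, or fill a call up. It gives the time, the measured TCP pose, the force and the opening at its end, in the units of the state.
- arm.sense(): the state, without advancing time (a new reading comes with each control period).
- arm.get_image(name): name is "scene" or "top" or "wrist"; returns a dict with "frame" (384x512x3 uint8, red, green, blue), "K" (3x3 intrinsics, pixels), "distortion" ([k1, k2, p1, p2, k3] as OpenCV has them; the pictures are not rectified), "rvec" (rotation vector, rad) and "tvec" (3), from world to camera coordinates, as OpenCV has them. Camera axes: x right, y down, z forward; pixel columns grow to the right and rows downward; lengths in mm; the calibration is good to about 2 mm. A picture is of the moment at which its call begins. There is no depth.
- arm.finish_job(): hands the job in, once; it reports no verdict.
Trained networks look in a picture, given as the dict that the camera call returned (one of the last four; its "shot" number tells which), for a name from the list of things; names that differ only in an ending like _2 or _b are one class to them, and where a whole thing is asked for, a point or a joint stands for the part that bears it (a point fixed in the world has none). Each returns a list of dicts, best first, with "p" (0 to 1); they miss things now and then, are a little off and sometimes report something else, mostly with a low value. They report only what shows in the picture. A call takes as long as a camera call. They do not tell look-alikes from the thing itself.
- arm.outline_of(thing, picture): "region" (384x512 bool, what is visible of it) and "extent" ([left, top, width, height] in pixels, round what is visible of it).
- arm.spot_point(thing, picture): "uv" ([column, row] in pixels: a listed point, or the origin of a listed thing).
The state is a dict: "time": time; "joints": joint angles; "qvel": joint speeds; "effort": joint torques, N m; "tcp_pos": TCP position; "ee_rot": TCP orientation; "contact_force": force on the tool from outside, world axes, zero at the start; "torque": the same for the moment, N m; "grip_width": opening from 0.0 (shut) to 1.0 (fully open).
Only numpy, scipy, OpenCV 4.12 (cv2) and the standard library are available. Lean on these libraries where they do the work, as an engineer would, in place of code of your own. Each camera call takes 0.05 s, during which the arm holds its last target.

## Working session

There is one attempt and no reset: what is moved stays moved. The work goes in short steps, Python scripts to look and compute and a shell command to move; the robot and the scene stay as the last step left them, time stands still between calls to the robot, and variables do not carry over. Pictures are saved under pics/ and viewed, and the job is handed in when it is done.

```bash
ls; mkdir -p pics; python3 - <<'E'
from cell import arm
import cv2
print(arm.sense())
for n in ["scene","top","wrist"]:
    p=arm.get_image(n); cv2.imwrite(f"pics/{n}0.png",p["frame"][:,:,::-1])
    print(n,p["K"],p["rvec"],p["tvec"],p["distortion"])
    for t in ["screw_grip","screw","sleeve_mouth","block_hole","rack"]:
        try: print(t,[(r["p"],r["uv"]) for r in arm.spot_point(t,p)])
        except Exception as e: print(t,e)
E
```

```text
pics
{'time': 0.0, 'joints': array([-1.32829800e+00,  3.79443925e-01,  1.73475667e+00, -1.10741106e-05,
        1.02848898e+00, -3.33122811e-02]), 'qvel': array([ 0.00142054, -0.00021453, -0.00086468,  0.00164127, -0.001506  ,
        0.00151366]), 'effort': array([-2.05087752e-03, -7.63718176e+01, -4.34380853e+01,  6.49382081e-02,
        4.24607203e-02, -1.31724978e-04]), 'tcp_pos': array([ 190.52043716, -673.17498653,  213.27546848]), 'ee_rot': array([-3.11068594e+00, -4.31729430e-01,  1.94633670e-04]), 'contact_force': array([ 0.09622615, -0.35319199, -0.39053055]), 'torque': array([-0.0563239 , -0.01434206, -0.01637803]), 'grip_width': 1.002150311491117}
scene [[355.91223132   0.         252.47573536]
 [  0.         355.91223132 196.56271512]
 [  0.           0.           1.        ]] [ 1.08188926  2.57414105 -0.83910939] [ 354.20525564 -290.05545753 1231.33053818] [0.00227864 0.         0.         0.         0.        ]
screw_grip [(0.96, [368.7, 216.6]), (0.76, [364.1, 281.7]), (0.55, [333.6, 247.8])]
screw [(0.75, [360.3, 247.2]), (0.54, [326.9, 266.1]), (0.54, [354.8, 298.1]
[... 310 characters left out ...]
01425753] [-0.03803711  0.          0.          0.          0.        ]
screw_grip [(0.76, [155.1, 236.9]), (0.73, [171.5, 192.1]), (0.54, [138.9, 192.0])]
screw [(0.91, [166.6, 238.9]), (0.54, [145.4, 199.1]), (0.48, [180.3, 200.2])]
sleeve_mouth [(0.84, [261.1, 175.9])]
block_hole [(0.86, [172.9, 193.8])]
rack [(0.74, [172.4, 194.6]), (0.61, [263.0, 184.7])]
wrist [[342.29910484   0.         249.61756964]
 [  0.         342.29910484 190.07168154]
 [  0.           0.           1.        ]] [-2.31478862  1.74865243  0.25340704] [-700.80321432  -32.61519255  390.87259919] [-0.01632685  0.          0.          0.          0.        ]
screw_grip []
screw []
sleeve_mouth []
block_hole []
rack []
```

View pics/scene0.png

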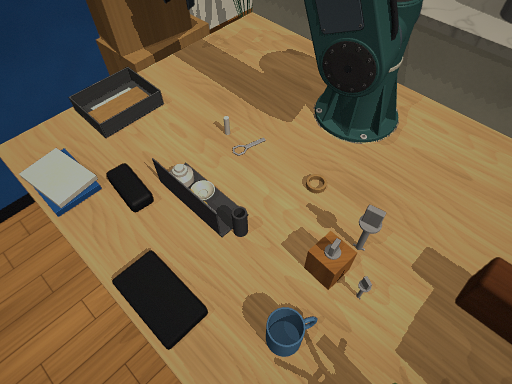

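View pics/top0.png

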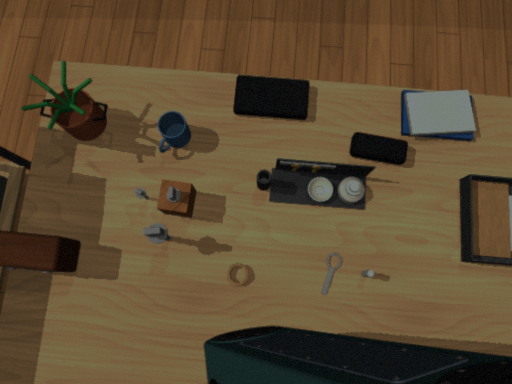

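View pics/wrist0.png

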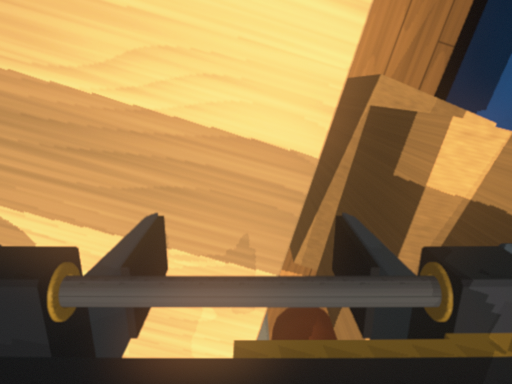

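```bash
cat > h.py <<'E'
import numpy as np, cv2
from cell import arm
def ray(p,uv):
    n=cv2.undistortPoints(np.array([[uv]],float),p["K"],np.array(p["distortion"],float))[0,0]
    R=cv2.Rodrigues(np.array(p["rvec"],float))[0]; t=np.array(p["tvec"],float)
    c=-R.T@t; d=R.T@np.array([n[0],n[1],1.]); return c,d/np.linalg.norm(d)
def atz(p,uv,z):
    c,d=ray(p,uv); return c+d*(z-c[2])/d[2]
def tri(rs):
    A=np.zeros((3,3));b=np.zeros(3)
    for c,d in rs:
        M=np.eye(3)-np.outer(d,d);A+=M;b+=M@c
    X=np.linalg.solve(A,b); return X,[np.linalg.norm((np.eye(3)-np.outer(d,d))@(X-c)) for c,d in rs]
def proj(p,X):
    return cv2.projectPoints(np.array(X,float).reshape(-1,1,3),np.array(p["rvec"],float),np.array(p["tvec"],float),p["K"],np.array(p["distortion"],float))[0][:,0]
def crop(p,name,uv,r,s):
    u,v=map(int,uv); f=p["frame"][max(0,v-r):v+r,max(0,u-r):u+r,::-1]
    cv2.imwrite(name,cv2.resize(f,None,fx=s,fy=s,interpolation=cv2.INTER_CUBIC))
E
python3 - <<'E'
from h import *
s=arm.get_image("scene"); t=arm.get_image("top")
print(tri([ray(s,(333.6,247.8)),ray(t,(171.5,192.1))]),"grip z exp 115")
print("sleeve",tri([ray(s,(240.7,230.2)),ray(t,(261.1,175.9))]))
for c,uv in((s,(240.7,210)),(t,(263.6,178))):
  print(atz(c,uv,90))
print("at90 nets",atz(s,(240.7,210),90),atz(t,(261.1,175.9),90))
print("grip115",atz(s,(333.6,247.8),115),atz(t,(171.5,192.1),115))
crop(s,"pics/s1.png",(333,248),40,8);crop(t,"pics/t1.png",(173,195),32,9)
crop(s,"pics/s2.png",(235,215),40,8);crop(t,"pics/t2.png",(275,180),32,9)
a=np.hstack([cv2.imread("pics/s1.png")[:500,:],]) 
for n in "12":
  A=[cv2.resize(cv2.imread(f"pics/{k}{n}.png"),(400,400)) for k in "st"]
  cv2.imwrite(f"pics/c{n}.png",np.hstack(A))
E
```

```text
(array([533.13694264, 286.87981913, 115.03177434]), [np.float64(0.17731298046556623), np.float64(0.17731298046548014)]) grip z exp 115
sleeve (array([616.25075432,  62.34570391,  29.06383344]), [np.float64(4.176670828368374), np.float64(4.176670828368245)])
[596.47928599  51.39894314  90.        ]
[597.76235136  51.03116412  90.        ]
at90 nets [596.47928599  51.39894314  90.        ] [602.98311788  58.19882604  90.        ]
grip115 [533.01989101 287.02171949 115.        ] [533.22921025 286.73115712 115.        ]
```

View pics/c1.png

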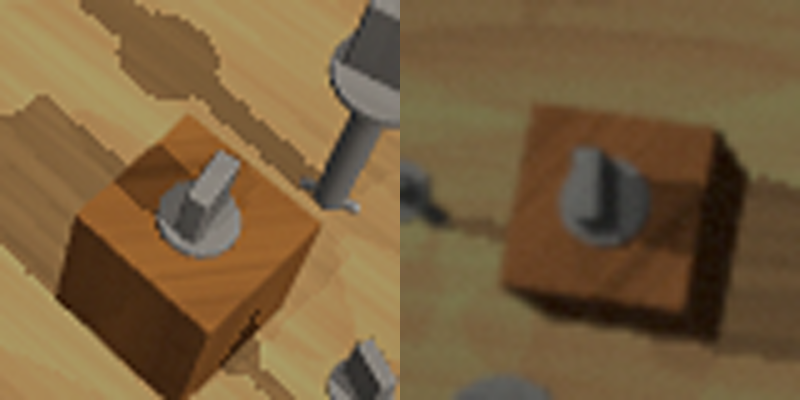

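View pics/c2.png

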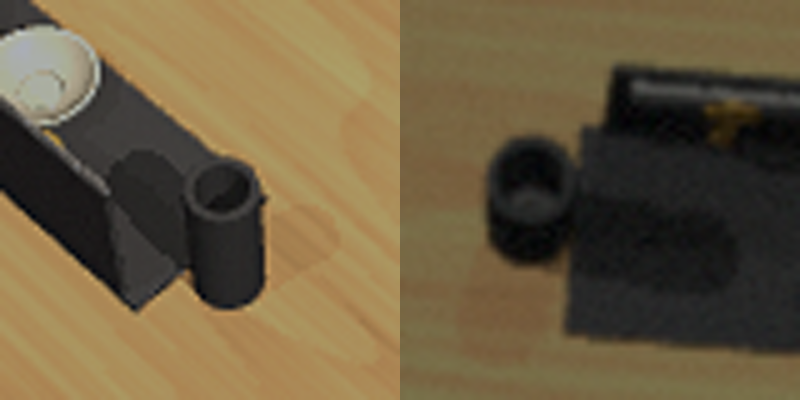

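```bash
python3 - <<'E'
from h import *
s=arm.get_image("scene"); t=arm.get_image("top")
us=(195+224/5-.5,175+188/5-.5);ut=(243+131/6.25-.5,148+178/6.25-.5)
print(us,ut)
print(tri([ray(s,us),ray(t,ut)]),atz(s,us,90),atz(t,ut,90))
rim=[[np.cos(a)*20,np.sin(a)*20,0] for a in np.linspace(0,6.283,60)]
inn=[[np.cos(a)*14,np.sin(a)*14,0] for a in np.linspace(0,6.283,60)]
C=(atz(s,us,90)+atz(t,ut,90))/2
A=[]
for p,u,r,k in((s,(235,215),40,5),(t,(275,180),32,6.25)):
    c=p["frame"][u[1]-r:u[1]+r,u[0]-r:u[0]+r,::-1]; c=cv2.resize(c,(400,400),interpolation=cv2.INTER_CUBIC); c=np.clip(c.astype(float)*1.8,0,255).astype(np.uint8)
    for X,col in((rim,(0,0,255)),(inn,(0,255,0)),([[0,0,0]],(255,0,0))):
        q=(proj(p,np.array(X)+C)-np.array(u)+r+.5)*k
        for a in q: cv2.circle(c,(int(a[0]),int(a[1])),1,col,-1)
    A.append(c)
cv2.imwrite("pics/ov.png",np.hstack(A))
for n in["dish","opener","lipbalm","mug","case","tape"]:
    print(n,[(r["p"],atz(t,r["uv"],0).round()) for r in arm.spot_point(n,t)][:2])
# wing direction in top image, rack direction
for z,pts in((0,[(400/6.25+243,0)]),):pass
f=lambda x,y:atz(t,(243+x/6.25-.5,148+y/6.25-.5),104)
print("panel",f(620,70),f(800,85))
E
```

```text
(239.3, 212.1) (263.46, 175.98)
(array([603.19178335,  52.35539024,  88.96823434]), [np.float64(0.6064860584288966), np.float64(0.6064860584289928)]) [603.31372724  53.40093523  90.        ] [603.30383678  51.86695176  90.        ]
dish [(0.68, array([ 594., -114.,    0.]))]
opener [(0.46, array([ 358., -150.,    0.]))]
lipbalm [(0.7, array([600.,  55.,   0.])), (0.46, array([ 364., -242.,    0.]))]
mug [(0.58, array([599.,  42.,   0.])), (0.55, array([732., 318.,   0.]))]
case [(0.56, array([ 728., -270.,    0.]))]
tape [(0.59, array([336.,  99.,   0.]))]
panel [ 665.21602315 -152.91573559  104.        ] [ 665.24616476 -230.18812771  104.        ]
```

View pics/ov.png

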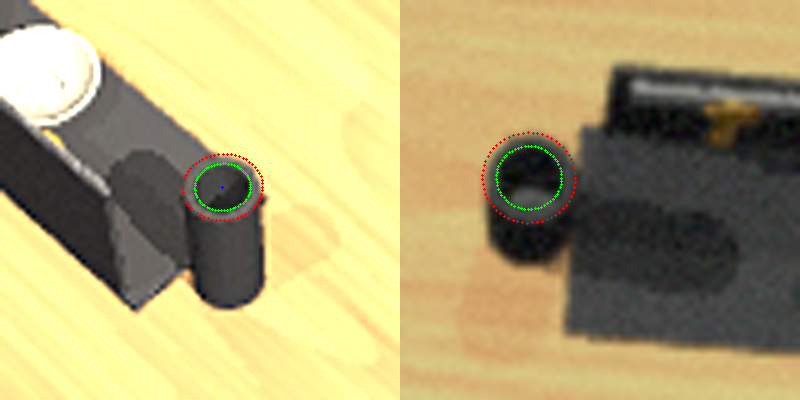

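```bash
cat >> h.py <<'E'
from scipy.spatial.transform import Rotation as Ro
def st():
    s=arm.sense(); R=Ro.from_rotvec(s["ee_rot"]).as_matrix()
    print("t",round(s["time"],2),"tcp",s["tcp_pos"].round(2),"yaw_y",round(np.degrees(np.arctan2(R[1,1],R[0,1])),2),"tilt",R[:2,2].round(4),"F",s["contact_force"].round(2),"T",s["torque"].round(3),"w",round(s["grip_width"],3),"j6",round(s["joints"][5],3))
    return s,R
def go(target,yaw=None):
    s,R=st(); d=R.T@(np.array(target)-s["tcp_pos"]); print("tool shift",d.round(2))
    if yaw is not None:
        y=np.degrees(np.arctan2(R[1,1],R[0,1])); print("turn z (deg)",round(-((yaw-y+180)%360-180),2))
E
python3 - <<'E'
from h import *
s=arm.get_image("scene"); t=arm.get_image("top")
# panel top edge
f=lambda x,y,z:atz(t,(243+x/6.25-.5,148+y/6.25-.5),z)
a,b=f(215,68,104),f(400,82,104); print(a,b,"rack yaw",np.degrees(np.arctan2(*(a-b)[[1,0]]))-90)
# wing top ends t crop start (141,163) ; s crop start (293,208)
T=lambda x,y:atz(t,(141+x/6.25-.5,163+y/6.25-.5),134)
S=lambda x,y:atz(s,(293+x/5-.5,208+y/5-.5),134)
a,b=T(185,148),T(212,223);print("top",a,b,np.degrees(np.arctan2(*(a-b)[[1,0]])))
a,b=S(198,208),S(232,155);print("scene",a,b,np.degrees(np.arctan2(*(a-b)[[1,0]])))
for uv in((155.1,236.9),(138.9,192)): print(atz(t,uv,100))
print("tall",tri([ray(s,(368.7,216.6)),ray(t,(155.1,236.9))]))
print("small",tri([ray(s,(364.1,281.7)),ray(t,(138.9,192.0))]))
print("mug",tri([ray(t,r["uv"]) for r in arm.spot_point("mug",t)[1:2]]+[ray(s,(288,345))]))
w=arm.get_image("wrist");c,d=ray(w,(256,192));S_,R=st();print("cam in tool",R.T@(c-S_["tcp_pos"]),R.T@d)
E
```

```text
[651.16154994  19.96915967 104.        ] [651.72800491 -59.28777107 104.        ] rack yaw 0.4094900753589883
top [544.59206283 287.78255819 134.        ] [514.39888794 272.64896784 134.        ] 26.621198192683845
scene [548.10673503 290.3164813  134.        ] [516.48306899 285.10227637 134.        ] 9.362859046103424
[414.90807844 317.4256346  100.        ]
[529.02685971 376.87951156 100.        ]
tall (array([415.3597125 , 303.93103088, 130.21521124]), [np.float64(5.9946184196528085), np.float64(5.994618419652787)])
small (array([533.65573932, 381.24843023,  80.55438866]), [np.float64(2.1263998652494225), np.float64(2.126399865249522)])
mug (array([  344.9519819 ,   162.71635847, -1722.65240059]), [np.float64(8.700291961096989), np.float64(8.700291961097001)])
t 1.6 tcp [ 190.62 -673.56  213.93] yaw_y -74.2 tilt [-0.  0.] F [ 0.34  0.47 -0.03] T [-0.042  0.012 -0.006] w 0.997 j6 -0.033
cam in tool [  80.47637407    0.67827477 -170.16965139] [-0.28927846  0.0190401   0.95705561]
```

```bash
python3 -m jog '[33,-24,-6,0,0,0,60,33,-24,-6,0,0,0,60,33,-24,-6,0,0,0,60,33,-24,-6,0,0,0,60,33,-24,-6,0,0,0,60]' 15; python3 -m jog '[33,-24,-6,0,0,0,60,33,-24,-6,0,0,0,60,33,-24,-6,0,0,0,60,33,-24,-6,0,0,0,60,33,-24,-6,0,0,0,60]';python3 -m jog '[33,-24,-6,0,0,0,60,33,-24,-6,0,0,0,60,33,-24,-6,0,0,0,60,33,-24,-6,0,0,0,60,33,-24,-6,0,0,0,60]'
python3 -c "
from h import *
go([533,287,260])"
```

```text
time: 2.1
tcp_pos: [317.5, -511.8, 244.3]
ee_rot: [3.112, 0.431, 0.0]
contact_force: [0.9, -0.8, 0.5]
grip_width: 0.614
time: 2.6
tcp_pos: [443.6, -351.3, 274.4]
ee_rot: [3.111, 0.432, 0.0]
contact_force: [0.9, -0.5, 0.3]
grip_width: 0.599
time: 3.1
tcp_pos: [569.7, -190.9, 304.4]
ee_rot: [3.112, 0.432, 0.0]
contact_force: [0.7, -0.5, 0.3]
grip_width: 0.6
t 3.1 tcp [ 569.73 -190.86  304.4 ] yaw_y -74.19 tilt [ 0.0003 -0.0002] F [ 0.7  -0.55  0.33] T [-0.043 -0.028  0.014] w 0.6 j6 0.933
tool shift [  94.82 -469.8    44.31]
```

```bash
python3 -m jog '[9.5,-47,0,0,0,0,60,9.5,-47,0,0,0,0,60,9.5,-47,0,0,0,0,60,9.5,-47,0,0,0,0,60,9.5,-47,0,0,0,0,60]'; python3 -m jog '[9.5,-47,5,0,0,0,60,9.5,-47,5,0,0,0,60,9.5,-47,10,0,0,0,60,9.5,-47,10,0,0,0,60,9.5,-47,12,0,0,0,60]'
python3 - <<'E'
from h import *
go([533,287,260])
w=arm.get_image("wrist")
for n in["screw_grip","block_hole"]:
    print([(r["p"],r["uv"],atz(w,r["uv"],115 if n=="screw_grip" else 92)) for r in arm.spot_point(n,w)])
cv2.imwrite("pics/w1.png",w["frame"][:,:,::-1])
E
```

```text
time: 3.6
tcp_pos: [550.1, 48.5, 304.2]
ee_rot: [3.112, 0.432, 0.001]
contact_force: [1.1, -0.5, -0.7]
grip_width: 0.598
time: 4.1
tcp_pos: [532.0, 287.8, 262.0]
ee_rot: [-3.111, -0.432, -0.001]
contact_force: [0.9, -0.3, 0.7]
grip_width: 0.601
t 4.1 tcp [531.97 287.84 262.03] yaw_y -74.19 tilt [0.0009 0.0004] F [ 0.92 -0.34  0.67] T [-0.04  -0.006 -0.011] w 0.601 j6 1.752
tool shift [0.76 1.09 2.03]
[(0.98, [252.3, 178.0], array([531.65004071, 284.28987864, 115.        ])), (0.97, [201.3, 199.8], array([496.97375258, 326.07185333, 115.        ])), (0.94, [137.2, 184.3], array([495.32674427, 389.22002373, 115.        ]))]
[]
```

View pics/w1.png

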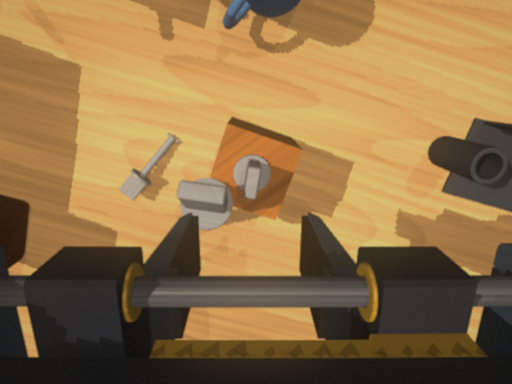

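```bash
python3 - <<'E'
from h import *
w=arm.get_image("wrist"); t=arm.get_image("top"); s=arm.get_image("scene")
print("tall",tri([ray(w,(201.3,199.8)),ray(t,(155.1,236.9)),ray(s,(368.7,216.6))]))
print("mid",tri([ray(w,(252.3,178.0)),ray(t,(171.5,192.1)),ray(s,(333.6,247.8))]))
print("tall2",[ (r["p"],r["uv"]) for r in arm.spot_point("screw_grip",s)])
crop(w,"pics/w1c.png",(252,178),30,13)
crop(w,"pics/w1d.png",(230,190),60,6)
A=[cv2.resize(cv2.imread("pics/w1c.png"),(400,400)),cv2.resize(np.clip(s["frame"][180:260,330:410,::-1].astype(int)*1,0,255).astype(np.uint8),(400,400),interpolation=cv2.INTER_CUBIC)]
cv2.imwrite("pics/w1e.png",np.hstack(A))
E
```

```text
tall (array([440.65056282, 313.49525378, 111.34322259]), [np.float64(52.90474921790425), np.float64(26.58586338850476), np.float64(32.10297311533182)])
mid (array([532.55835518, 285.92604124, 116.07917663]), [np.float64(2.069039416017171), np.float64(0.6802722282619864), np.float64(1.5141170157526107)])
tall2 [(0.77, [356.3, 248.1]), (0.56, [389.7, 280.6]), (0.5, [333.8, 245.0])]
```

View pics/w1e.png

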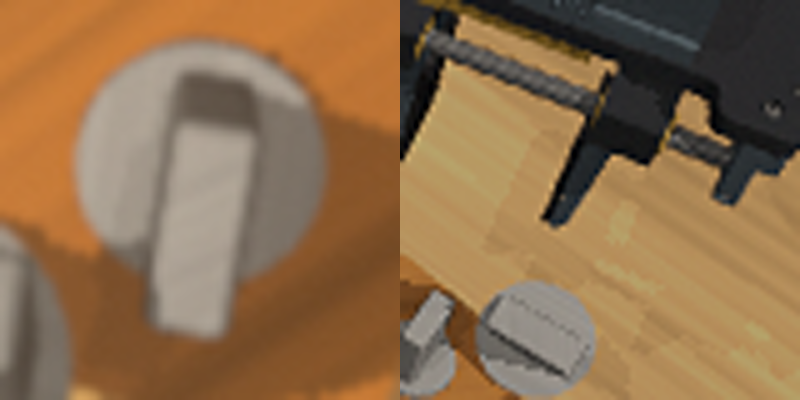

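```bash
python3 - <<'E'
from h import *
s=arm.get_image("scene");t=arm.get_image("top")
cv2.imwrite("pics/s3.png",s["frame"][:,:,::-1])
cv2.imwrite("pics/t3.png",t["frame"][:,:,::-1])
E
```

```text
(no output)
```

View pics/s3.png

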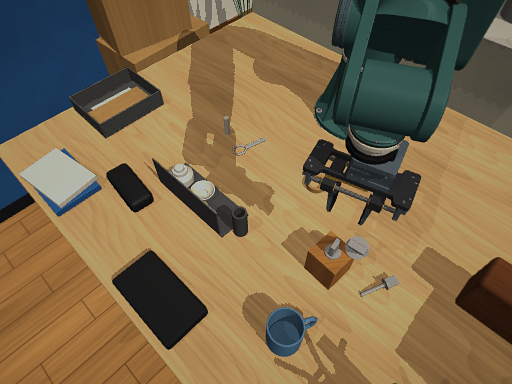

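View pics/t3.png

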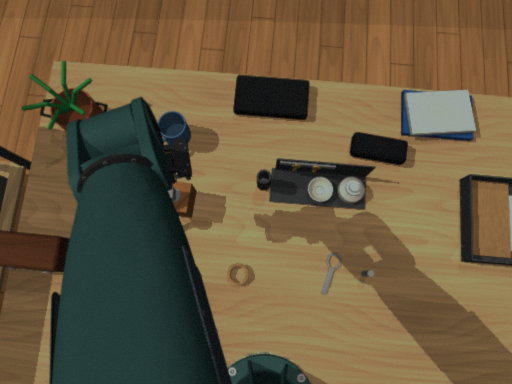

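```bash
python3 - <<'E'
from h import *
s=arm.get_image("scene");w=arm.get_image("wrist")
print("tall",tri([ray(s,(356.3,248.1)),ray(w,(201.3,199.8))]))
print("mid",tri([ray(s,(333.8,247)),ray(w,(252.3,178))]))
print(arm.sense()["tcp_pos"])
W=lambda x,y,z:atz(w,(222+x/6.667-.5,148+y/6.667-.5),z)
a,b=W(218,128,134),W(188,330,134);print(a,b,np.degrees(np.arctan2(*(a-b)[[1,0]])),(a+b)/2, np.linalg.norm(a-b))
a,b=W(179,123,134),W(150,326,134);print(np.degrees(np.arctan2(*(a-b)[[1,0]])))
a,b=W(256,132,134),W(224,335,134);print(np.degrees(np.arctan2(*(a-b)[[1,0]])))
# collar centre
print("collar",W(201,163,96))
crop(s,"pics/s4.png",(345,252),30,10)
E
```

```text
tall (array([496.41146256, 323.3187649 , 111.86376354]), [np.float64(0.08761438144066398), np.float64(0.08761438144072746)])
mid (array([530.69287905, 283.32577203, 112.51949069]), [np.float64(2.495641149243512), np.float64(2.495641149243449)])
[532.64552179 284.96348835 262.31989925]
[547.3668371  283.90601533 134.        ] [519.00506994 280.05639039 134.        ] 7.729684298448947 [533.18595352 281.98120286 134.        ] 28.621835169302095
7.764318876317214
7.497322804586065
collar [533.455345   282.08712349  96.        ]
```

View pics/s4.png

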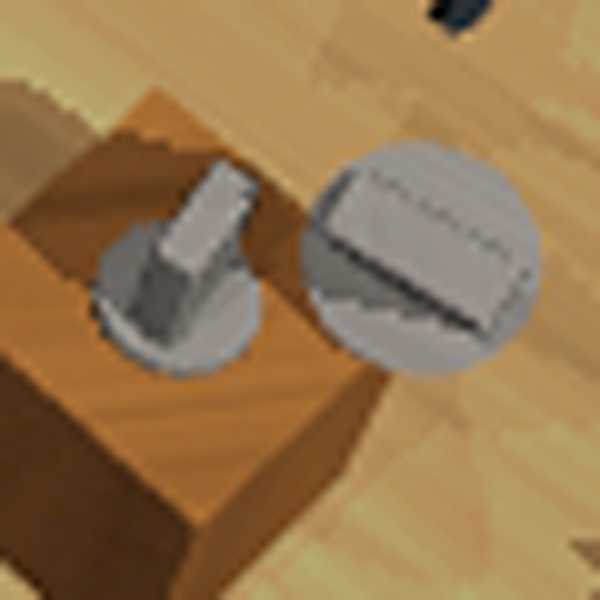

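View pics/w1d.png

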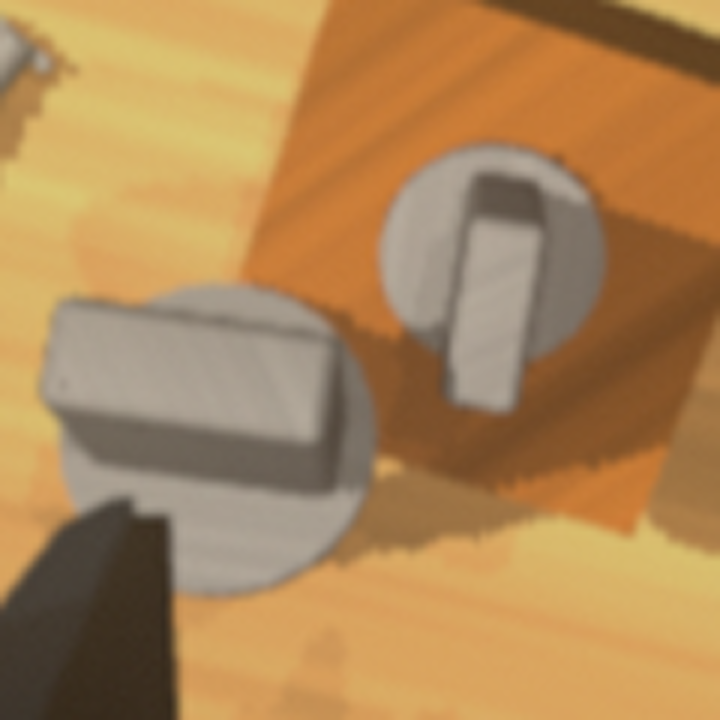

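```bash
python3 -m jog '[0,0,10,0,0,-4,24,0,0,10,0,0,-4,24,0,0,10,0,0,0,24,0,0,10,0,0,0,24,0,0,10,0,0,0,24]';python3 -m jog '[0,0,0,0,0,0,24,0,0,0,0,0,0,24,0,0,0,0,0,0,24,0,0,0,0,0,0,24,0,0,0,0,0,0,24]'
python3 - <<'E'
from h import *
st()
w=arm.get_image("wrist");
for n in["screw_grip"]:
    print([(r["p"],r["uv"],atz(w,r["uv"],115)) for r in arm.spot_point(n,w)])
cv2.imwrite("pics/w2.png",w["frame"][:,:,::-1])
crop(w,"pics/w2c.png",(240,200),50,7)
E
```

```text
time: 5.15
tcp_pos: [532.4, 285.6, 211.3]
ee_rot: [-3.075, -0.645, -0.0]
contact_force: [-0.4, -0.2, 0.1]
grip_width: 0.243
time: 5.65
tcp_pos: [532.4, 285.8, 212.3]
ee_rot: [-3.074, -0.648, -0.001]
contact_force: [-0.0, -0.1, -1.3]
grip_width: 0.241
t 5.65 tcp [532.44 285.82 212.3 ] yaw_y -66.2 tilt [0.0005 0.0002] F [-0.   -0.13 -1.34] T [-0.015  0.012 -0.008] w 0.241 j6 1.61
[(0.96, [113.7, 175.9], array([500.41936528, 390.78858978, 115.        ])), (0.78, [249.3, 190.0], array([533.8413508 , 285.88885379, 115.        ])), (0.75, [191.8, 207.8], array([500.5242901 , 323.21996039, 115.        ]))]
```

View pics/w2.png

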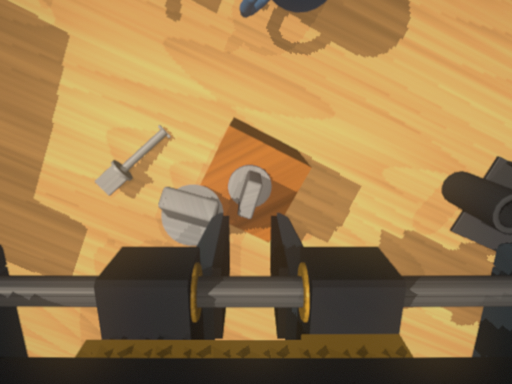

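View pics/w2c.png

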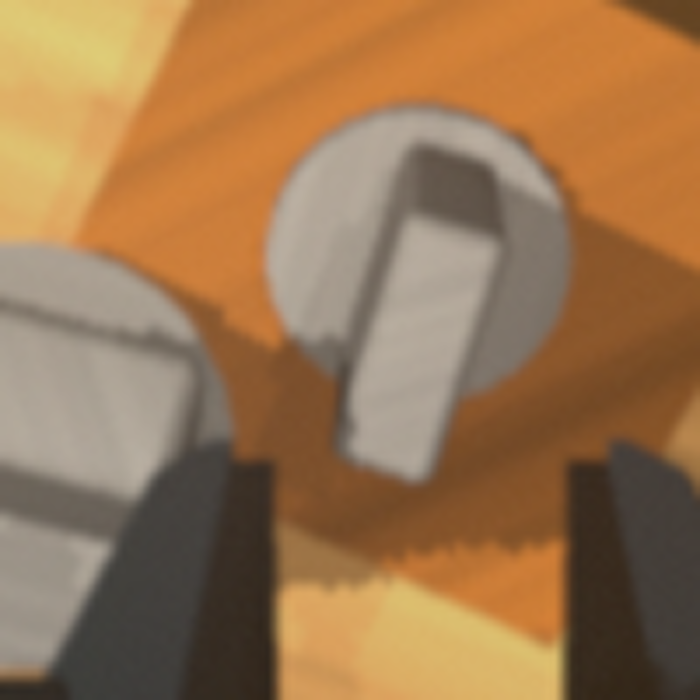

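```bash
python3 -m jog '[0,0,2,0,0,5.4,24,0,0,2,0,0,5.4,24,0,0,2,0,0,5.3,24,0,0,2,0,0,0,24,0,0,2,0,0,0,24]'
python3 - <<'E'
from h import *
w=arm.get_image("wrist");
st()
for n in["screw_grip"]:
    print([(r["p"],r["uv"],atz(w,r["uv"],115)) for r in arm.spot_point(n,w)])
crop(w,"pics/w3c.png",(240,200),50,7)
E
```

```text
time: 6.25
tcp_pos: [532.3, 285.8, 201.9]
ee_rot: [-3.134, -0.215, -0.0]
contact_force: [-0.2, -0.6, -0.3]
grip_width: 0.239
t 6.3 tcp [532.18 285.68 201.54] yaw_y -82.15 tilt [-0.0003 -0.0001] F [-0.24  0.07 -0.5 ] T [0.033 0.013 0.015] w 0.237 j6 1.888
[(0.94, [194.6, 231.0], array([496.34494546, 325.090868  , 115.        ])), (0.91, [249.5, 196.5], array([531.60862257, 284.96055503, 115.        ])), (0.7, [126.1, 218.7], array([499.3534124 , 380.75424061, 115.        ]))]
```

View pics/w3c.png

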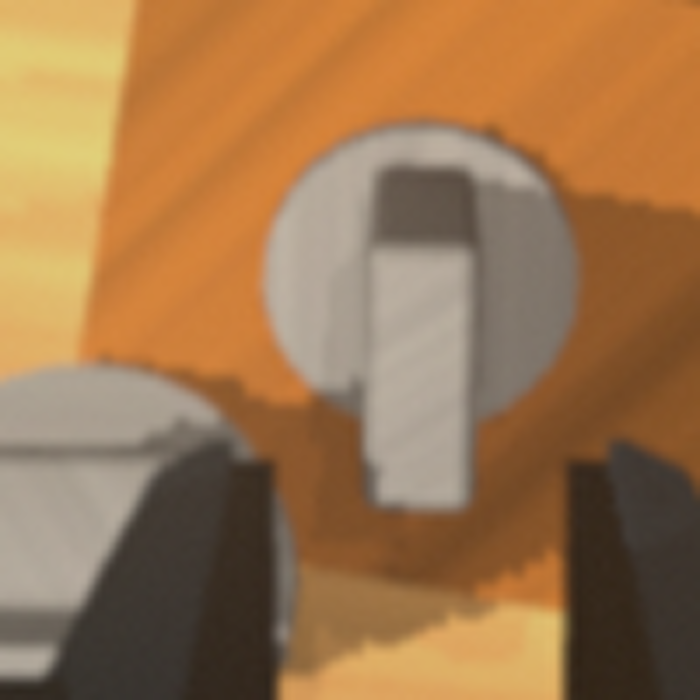

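```bash
python3 - <<'E'
from h import *
S,R=st()
w=arm.get_image("wrist")
# use w2 crop geometry recomputed: need current image; show it
cv2.imwrite("pics/w4.png",w["frame"][150:300,130:330,::-1].repeat(4,0).repeat(4,1)[:600,:800])
for z in (100,120,134):
  for y in (12,25.5):
    P=np.array([[x,y_,0] for x in(-16,16) for y_ in(-y,y)])
    q=S["tcp_pos"]*[1,1,0]+[0,0,z]+(R@P.T).T
    print(z,y,proj(w,q).round())
E
```

```text
t 6.35 tcp [532.18 285.69 201.68] yaw_y -82.18 tilt [-0.0003 -0.0002] F [-0.47 -0.03 -0.03] T [ 0.066  0.047 -0.014] w 0.237 j6 1.888
100 12 [[234. 208.]
 [263. 208.]
 [234. 171.]
 [263. 171.]]
100 25.5 [[218. 208.]
 [279. 208.]
 [217. 171.]
 [280. 171.]]
120 12 [[233. 217.]
 [264. 217.]
 [233. 177.]
 [264. 177.]]
120 25.5 [[216. 217.]
 [281. 217.]
 [215. 177.]
 [282. 177.]]
134 12 [[232. 224.]
 [265. 224.]
 [232. 182.]
 [265. 182.]]
134 25.5 [[214. 224.]
 [283. 224.]
 [213. 182.]
 [284. 182.]]
```

View pics/w4.png

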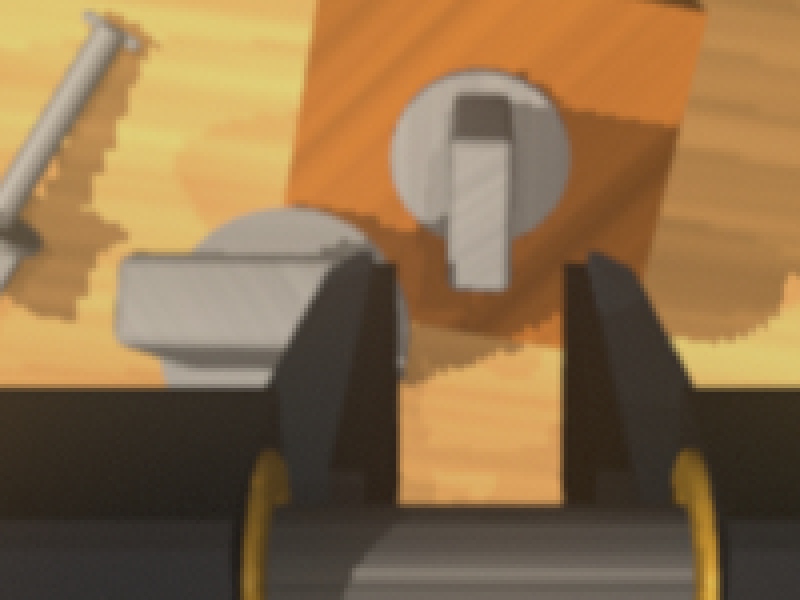

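```bash
python3 -m jog '[0,0,12,0,0,0,19,0,0,12,0,0,0,19,0,0,12,0,0,0,19,0,0,12,0,0,0,19,0,0,7,0,0,0,19]';python3 -m jog '[0,0,5,0,0,0,19,0,0,5,0,0,0,19,0,0,5,0,0,0,19,0,0,5,0,0,0,19,0,0,5,0,0,0,19]'
python3 - <<'E'
from h import *
w=arm.get_image("wrist")
st()
cv2.imwrite("pics/w5.png",w["frame"][150:300,130:330,::-1].repeat(4,0).repeat(4,1)[:600,:800])
E
```

```text
time: 6.9
tcp_pos: [531.7, 285.4, 145.1]
ee_rot: [3.134, 0.211, -0.003]
contact_force: [0.5, -0.7, 0.7]
grip_width: 0.189
time: 7.4
tcp_pos: [532.4, 285.8, 121.7]
ee_rot: [-3.134, -0.211, -0.0]
contact_force: [0.2, 1.4, -1.0]
grip_width: 0.191
t 7.45 tcp [531.97 285.6  120.92] yaw_y -82.29 tilt [-0.0006 -0.0003] F [-0.71 -0.12 -0.06] T [ 0.027  0.013 -0.037] w 0.187 j6 1.89
```

View pics/w5.png

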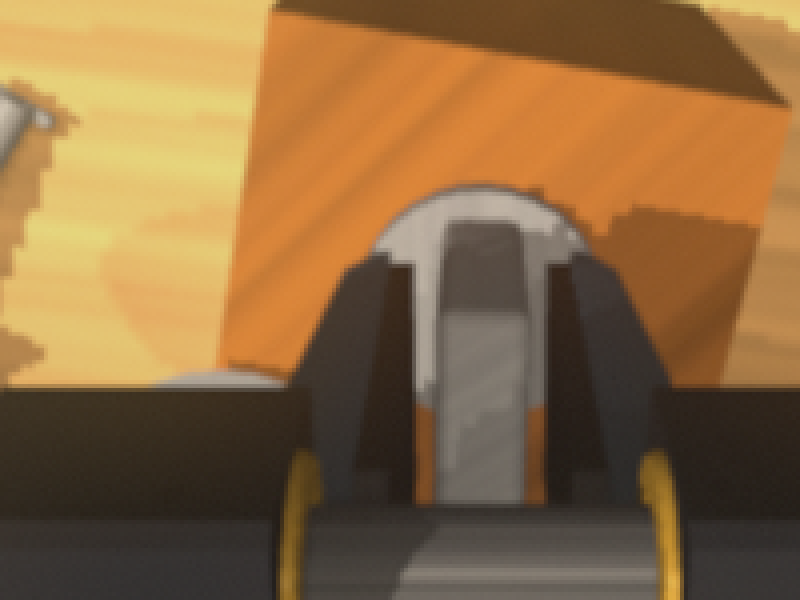

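```bash
python3 -m jog '[0,0,5,0,0,0,19,0,0,5,0,0,0,19,0,0,5,0,0,0,19,0,0,4,0,0,0,19,0,0,0,0,0,0,19]' 20;python3 -m jog '[0,0,0,0,0,0,0,0,0,0,0,0,0,0,0,0,0,0,0,0,0,0,0,0,0,0,0,0,0,0,0,0,0,0,0]' 20
python3 - <<'E'
from h import *
st()
E
```

```text
time: 7.95
tcp_pos: [532.0, 285.6, 102.3]
ee_rot: [3.134, 0.211, -0.001]
contact_force: [-0.3, 0.3, 0.4]
grip_width: 0.192
time: 8.45
tcp_pos: [532.3, 285.7, 103.0]
ee_rot: [-3.134, -0.211, -0.0]
contact_force: [-0.3, 0.4, -2.1]
grip_width: 0.133
t 8.45 tcp [532.29 285.74 102.98] yaw_y -82.3 tilt [0. 0.] F [-0.29  0.42 -2.11] T [ 0.03  -0.011 -0.005] w 0.133 j6 1.89
```

```bash
python3 -m jog '[0,0,-3,0,0,0,0,0,0,-5,0,0,0,0,0,0,-7,0,0,0,0,0,0,-10,0,0,0,0,0,0,-10,0,0,0,0]' 20;python3 -m jog '[0,0,-15,0,0,0,0,0,0,-15,0,0,0,0,0,0,-15,0,0,0,0,0,0,-15,0,0,0,0,0,0,-10,0,0,0,0]'
python3 - <<'E'
from h import *
st()
w=arm.get_image("wrist");s=arm.get_image("scene")
cv2.imwrite("pics/w6.png",w["frame"][:,:,::-1]);cv2.imwrite("pics/s6.png",s["frame"][100:350,200:450,::-1].repeat(2,0).repeat(2,1))
go([603.3,52.8,208])
E
```

```text
time: 8.95
tcp_pos: [532.4, 285.8, 139.0]
ee_rot: [-3.134, -0.211, -0.001]
contact_force: [0.5, 0.0, -2.4]
grip_width: 0.128
time: 9.45
tcp_pos: [532.7, 285.9, 209.8]
ee_rot: [-3.134, -0.211, -0.002]
contact_force: [0.3, 0.6, -1.4]
grip_width: 0.133
t 9.45 tcp [532.65 285.92 209.81] yaw_y -82.3 tilt [0.0012 0.0006] F [ 0.33  0.61 -1.37] T [-0.025 -0.008  0.032] w 0.133 j6 1.89
t 9.55 tcp [533.01 286.1  209.74] yaw_y -82.3 tilt [0.0022 0.0011] F [ 1.19 -0.6  -2.2 ] T [ 0.006 -0.01   0.011] w 0.136 j6 1.89
tool shift [ 38.38 240.62   1.64]
```

View pics/w6.png

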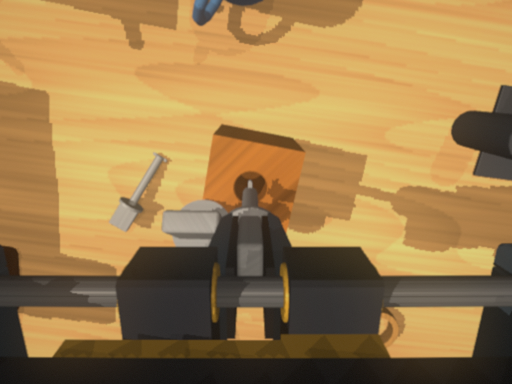

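View pics/s6.png

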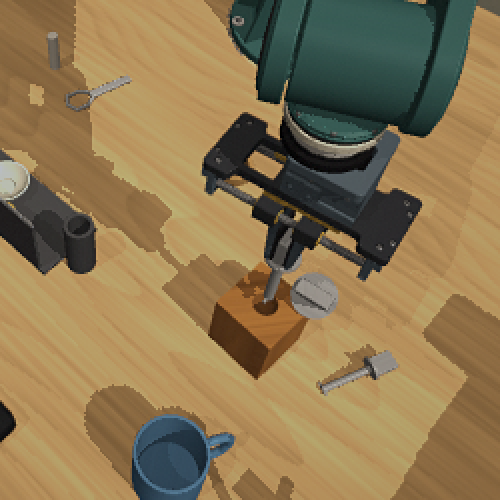

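```bash
python3 -m jog '[4,25,-5,0,0,0,0,6.4,40,-5,0,0,0,0,6.4,40,-5,0,0,0,0,6.4,40,0,0,0,0,0,6.4,40,0,0,0,0,0]';python3 -m jog '[4,25,0,0,0,0,0,3,20,0,0,0,0,0,1.8,11,0,0,0,0,0,0,0,0,0,0,-8,0,0,0,0,0,0,-8,0]'; python3 -m jog '[0,0,0,0,0,-8,0,0,0,0,0,0,-8,0,0,0,0,0,0,-8,0,0,0,0,0,0,-8,0,0,0,0,0,0,-8,0]';python3 -m jog '[0,0,0,0,0,-8,0,0,0,0,0,0,-8,0,0,0,0,0,0,-8,0,0,0,0,0,0,-8,0,0,0,0,0,0,-8,0]'; python3 -m jog '[0,0,0,0,0,-8,0,0,0,0,0,0,-8,0,0,0,0,0,0,-8,0,0,0,0,0,0,-8,0,0,0,0,0,0,-4,0]'
python3 - <<'E'
from h import *
st()
w=arm.get_image("wrist");s=arm.get_image("scene");t=arm.get_image("top")
cv2.imwrite("pics/w7.png",w["frame"][:,:,::-1]);cv2.imwrite("pics/s7.png",s["frame"][140:260,180:300,::-1].repeat(5,0).repeat(5,1))
cv2.imwrite("pics/t7.png",t["frame"][:,:,::-1])
go([603.3,52.8,208])
E
```

```text
time: 10.05
tcp_pos: [586.4, 104.8, 222.5]
ee_rot: [3.134, 0.211, -0.001]
contact_force: [0.8, -0.2, -1.8]
grip_width: 0.131
time: 10.55
tcp_pos: [602.4, 52.0, 222.4]
ee_rot: [-3.073, -0.653, 0.001]
contact_force: [0.3, -0.3, -1.1]
grip_width: 0.132
time: 11.05
tcp_pos: [602.3, 52.6, 222.4]
ee_rot: [-2.663, -1.666, 0.001]
contact_force: [-0.2, 0.0, -1.4]
grip_width: 0.129
time: 11.55
tcp_pos: [602.3, 52.6, 222.4]
ee_rot: [-1.932, -2.476, 0.001]
contact_force: [0.5, 0.6, -2.0]
grip_width: 0.131
time: 12.05
tcp_pos: [602.3, 52.6, 222.4]
ee_rot: [-1.073, -2.952, 0.0]
contact_force: [-0.2, 1.2, -1.4]
grip_width: 0.129
t 12.05 tcp [602.31  52.57 222.44] yaw_y 50.04 tilt [-0.0008  0.0001] F [-0.19  1.2  -1.44] T [-0.003 -0.131  0.056] w 0.129 j6 -0.825
t 12.2 tcp [602.41  52.43 222.56] yaw_y 49.62 tilt [-0.0006  0.    ] F [-0.59 -0.57 -1.62] T [ 0.063 -0.106 -0.029] w 0.128 j6 -0.818
tool shift [-0.45  0.86 14.56]
```

View pics/w7.png

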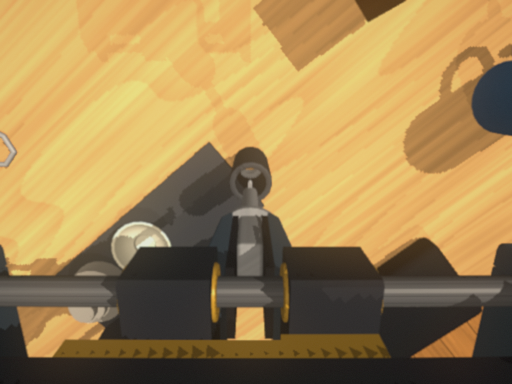

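View pics/s7.png

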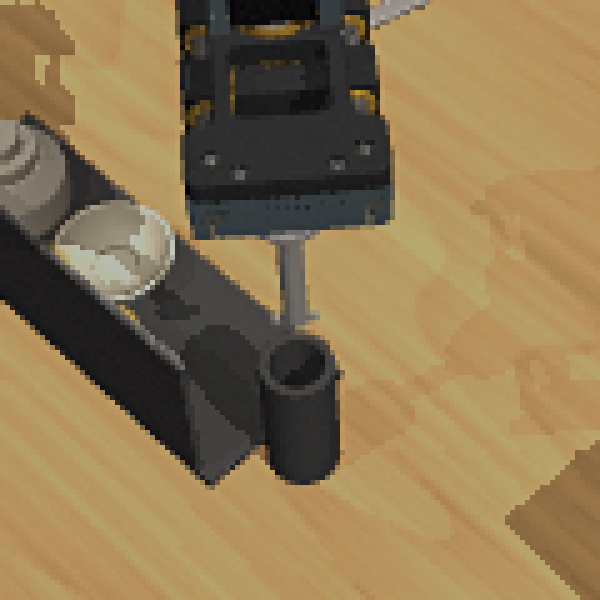

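View pics/t7.png

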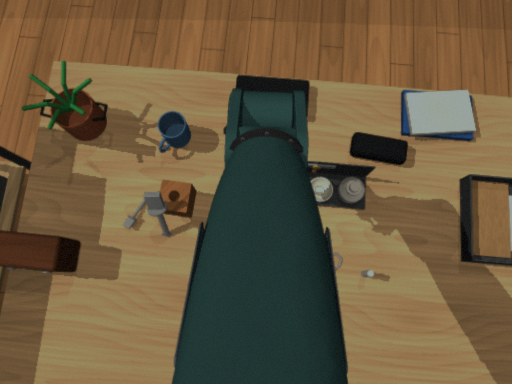

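```bash
python3 - <<'E'
from h import *
w=arm.get_image("wrist");s=arm.get_image("scene");S,R=st()
for p,u,r,n in((w,(250,185),32,"w"),(s,(240,205),32,"s")):
    c=p["frame"][u[1]-r:u[1]+r,u[0]-r:u[0]+r,::-1]; c=cv2.resize(c,(400,400),interpolation=cv2.INTER_CUBIC); c=np.clip(c.astype(float)*1.7,0,255).astype(np.uint8)
    cv2.imwrite(f"pics/z{n}.png",c)
    q=lambda X:((proj(p,np.array(X))-np.array(u)+r+.5)*6.25).round(1)
    x,y=S["tcp_pos"][:2]
    print(n,"foot",q([[x,y,127]]),"rim",q([[603.3,52.8,90]]),"foot jac",q([[x+5,y,127]]),q([[x,y+5,127]]),q([[x,y,132]]))
cv2.imwrite("pics/z7.png",np.hstack([cv2.imread("pics/zw.png"),cv2.imread("pics/zs.png")]))
E
```

```text
t 12.3 tcp [602.5   52.29 222.72] yaw_y 49.59 tilt [-0.0004  0.0001] F [-0.37  1.13 -1.47] T [ 0.003 -0.136  0.015] w 0.125 j6 -0.818
w foot [[203.3 246. ]] rim [[209.4 175.1]] foot jac [[228.1 274. ]] [[232.8 222. ]] [[203.3 257.3]]
s foot [[194.1 192. ]] rim [[197.7 246.6]] foot jac [[184.8 199.6]] [[203.2 199.4]] [[193.6 184.6]]
```

View pics/z7.png

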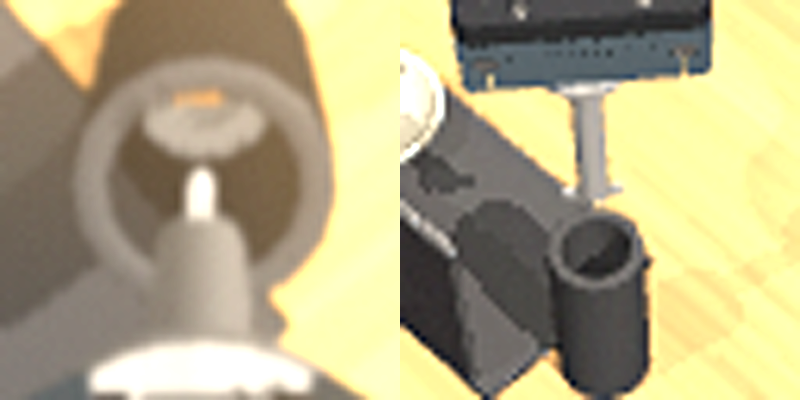

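```bash
python3 -m jog '[-0.6,0.2,6,0,0,0,0,0,0,7,0,0,0,0,0,0,7,0,0,0,0,0,0,7,0,0,0,0,0,0,5,0,0,0,0]';python3 -m jog '[0,0,4,0,0,0,0,0,0,4,0,0,0,0,0,0,4,0,0,0,0,0,0,4,0,0,0,0,0,0,4,0,0,0,0]'
python3 - <<'E'
from h import *
st()
w=arm.get_image("wrist");s=arm.get_image("scene")
a=cv2.resize(w["frame"][130:230,200:300,::-1],(400,400));b=cv2.resize(s["frame"][165:245,200:280,::-1],(400,400))
cv2.imwrite("pics/z8.png",np.clip(np.hstack([a,b])*1.6,0,255).astype(np.uint8))
E
```

```text
time: 12.8
tcp_pos: [602.9, 51.8, 189.9]
ee_rot: [-1.082, -2.948, 0.0]
contact_force: [0.4, 0.1, -1.9]
grip_width: 0.134
time: 13.3
tcp_pos: [603.3, 51.8, 170.7]
ee_rot: [1.082, 2.949, 0.0]
contact_force: [0.2, -0.4, -2.5]
grip_width: 0.131
t 13.3 tcp [603.33  51.85 170.72] yaw_y 49.7 tilt [0.0002 0.    ] F [ 0.21 -0.39 -2.55] T [ 0.053 -0.181 -0.063] w 0.131 j6 -0.82
```

View pics/z8.png

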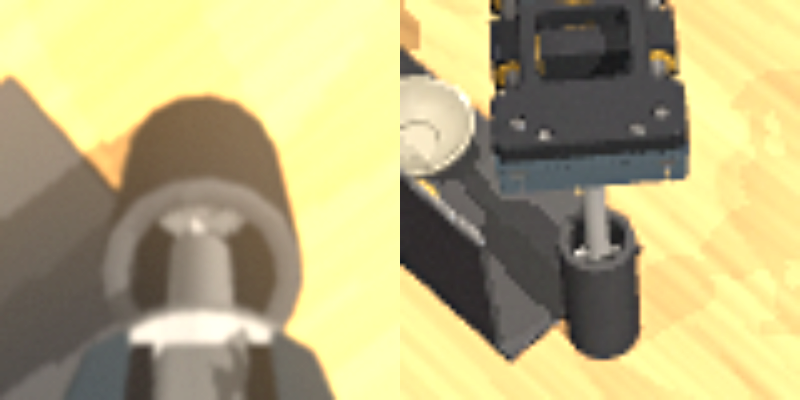

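```bash
python3 -m jog '[0,0,5,0,0,0,0,0,0,5,0,0,0,0,0,0,5,0,0,0,0,0,0,5,0,0,0,0,0,0,5,0,0,0,0]';python3 -m jog '[0,0,5,0,0,0,0,0,0,5,0,0,0,0,0,0,5,0,0,0,0,0,0,4,0,0,0,0,0,0,3,0,0,0,0]'
python3 - <<'E'
from h import *
for i in range(3): st(); s=arm.get_image("scene")
b=cv2.resize(s["frame"][165:245,200:280,::-1],(600,600))
cv2.imwrite("pics/z9.png",np.clip(b*1.6,0,255).astype(np.uint8))
E
```

```text
time: 13.9
tcp_pos: [603.2, 51.8, 145.4]
ee_rot: [-1.082, -2.949, 0.0]
contact_force: [0.6, -0.2, -1.3]
grip_width: 0.13
time: 14.4
tcp_pos: [603.2, 51.8, 123.5]
ee_rot: [-1.082, -2.949, 0.0]
contact_force: [0.8, 0.2, -1.9]
grip_width: 0.127
t 14.4 tcp [603.15  51.83 123.52] yaw_y 49.7 tilt [-0.0002 -0.    ] F [ 0.78  0.18 -1.89] T [ 0.056 -0.123  0.057] w 0.127 j6 -0.82
t 14.45 tcp [602.97  51.79 123.17] yaw_y 49.7 tilt [-0.0007 -0.    ] F [-0.45 -0.45 -2.23] T [ 0.037 -0.152 -0.077] w 0.131 j6 -0.82
t 14.5 tcp [603.01  51.81 123.48] yaw_y 49.7 tilt [-0.0006  0.    ] F [-0.08  0.57 -1.39] T [-0.015 -0.131  0.056] w 0.133 j6 -0.82
```

View pics/z9.png

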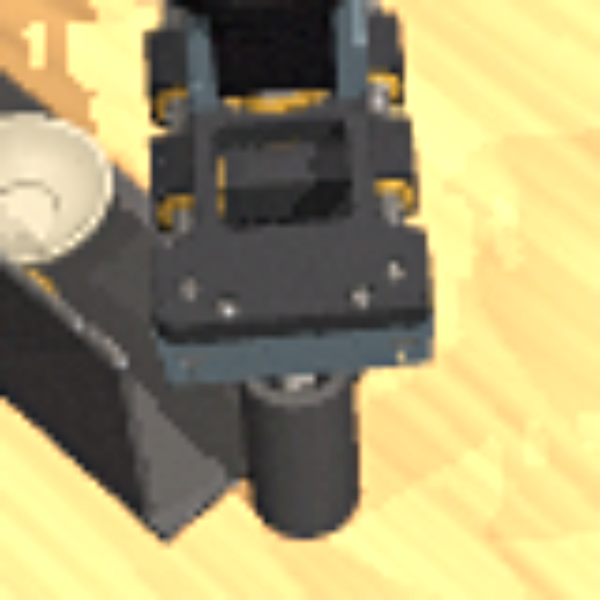

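```bash
python3 -m jog '[0,0,1.5,0,0,0,0,0,0,1.5,0,0,0,0,0,0,1.5,0,0,0,0,0,0,1.5,0,0,0,0,0,0,1,0,0,0,0]';python3 -m jog '[0,0,0.5,0,0,0,0,0,0,0.5,0,0,0,0,0,0,0.5,0,0,0,0,0,0,0.5,0,0,0,0,0,0,0,0,0,0,0]'
```

```text
time: 15.05
tcp_pos: [603.2, 51.8, 116.8]
ee_rot: [-1.082, -2.949, 0.0]
contact_force: [-0.1, 0.0, -1.0]
grip_width: 0.134
time: 15.55
tcp_pos: [603.2, 51.8, 114.9]
ee_rot: [-1.082, -2.949, 0.0]
contact_force: [0.1, -0.0, -2.5]
grip_width: 0.131
```

```bash
python3 -m jog '[0,0,0.4,0,0,0,0,0,0,0.4,0,0,0,0,0,0,0.4,0,0,0,0,0,0,0.2,0,0,0,0,0,0,0,0,0,0,0]'
```

```text
time: 16.05
tcp_pos: [603.4, 51.8, 113.8]
ee_rot: [1.082, 2.949, 0.0]
contact_force: [-1.6, -0.9, 4.6]
grip_width: 0.129
```

```bash
python3 -m jog '[0,0,0,0,0,2,0,0,0,0,0,0,2,0,0,0,0,0,0,2,0,0,0,0,0,0,2,0,0,0,0,0,0,0,0]'; python3 -c "
from h import *
st()"
```

```text
time: 16.55
tcp_pos: [603.7, 51.9, 113.8]
ee_rot: [1.286, 2.866, 0.001]
contact_force: [-0.2, 0.1, 4.3]
grip_width: 0.13
t 16.55 tcp [603.65  51.86 113.85] yaw_y 41.67 tilt [0.0009 0.0001] F [-0.19  0.09  4.28] T [ 0.047 -0.224 -0.04 ] w 0.13 j6 -0.68
```

```bash
python3 -m jog '[0,0,0,0,0,2,0,0,0,0,0,0,2,0,0,0,0,0,0,2,0,0,0,0,0,0,2,0,0,0,0,0,0,0,0]'; python3 -c "
from h import *
st()"
```

```text
time: 17.05
tcp_pos: [603.6, 51.8, 113.8]
ee_rot: [1.481, 2.77, 0.001]
contact_force: [0.4, 0.2, 4.9]
grip_width: 0.13
t 17.05 tcp [603.61  51.84 113.81] yaw_y 33.72 tilt [0.0008 0.0001] F [0.45 0.25 4.93] T [ 0.006 -0.232  0.023] w 0.13 j6 -0.541
```

```bash
python3 -m jog '[0,0,0,0,0,2,0,0,0,0,0,0,2,0,0,0,0,0,0,2,0,0,0,0,0,0,2,0,0,0,0,0,0,0,0]'; python3 -c "
from h import *
st()"
```

```text
time: 17.55
tcp_pos: [603.5, 51.8, 113.8]
ee_rot: [1.67, 2.66, 0.001]
contact_force: [0.5, 0.3, 5.4]
grip_width: 0.133
t 17.55 tcp [603.52  51.83 113.75] yaw_y 25.76 tilt [0.0006 0.    ] F [0.5  0.3  5.41] T [ 0.011 -0.259  0.059] w 0.133 j6 -0.402
```

```bash
python3 -m jog '[0,0,0,0,0,2,0,0,0,0,0,0,2,0,0,0,0,0,0,2,0,0,0,0,0,0,2,0,0,0,0,0,0,0,0]'; python3 -c "
from h import *
st()"
```

```text
time: 18.05
tcp_pos: [603.5, 51.8, 113.8]
ee_rot: [1.851, 2.537, 0.001]
contact_force: [0.2, 0.8, 5.9]
grip_width: 0.134
t 18.05 tcp [603.51  51.83 113.78] yaw_y 17.77 tilt [0.0006 0.    ] F [0.2  0.82 5.85] T [ 0.007 -0.194  0.028] w 0.134 j6 -0.263
```

```bash
python3 -m jog '[0,0,0,0,0,2,0,0,0,0,0,0,2,0,0,0,0,0,0,2,0,0,0,0,0,0,2,0,0,0,0,0,0,0,0]'; python3 -c "
from h import *
st()"
```

```text
time: 18.55
tcp_pos: [603.5, 51.8, 113.8]
ee_rot: [2.024, 2.402, 0.001]
contact_force: [-0.3, -0.7, 4.8]
grip_width: 0.133
t 18.55 tcp [603.52  51.82 113.78] yaw_y 9.77 tilt [0.0006 0.    ] F [-0.3  -0.66  4.82] T [ 0.093 -0.2    0.013] w 0.133 j6 -0.123
```

```bash
python3 -m jog '[0,0,0,0,0,2,0,0,0,0,0,0,2,0,0,0,0,0,0,2,0,0,0,0,0,0,2,0,0,0,0,0,0,0,0]'; python3 -c "
from h import *
st()"
```

```text
time: 19.05
tcp_pos: [603.5, 51.8, 113.7]
ee_rot: [2.186, 2.255, 0.001]
contact_force: [0.6, 0.5, 4.7]
grip_width: 0.134
t 19.05 tcp [603.45  51.83 113.7 ] yaw_y 1.78 tilt [0.0004 0.    ] F [0.57 0.54 4.68] T [-0.045 -0.22   0.058] w 0.134 j6 0.016
```

```bash
python3 -m jog '[0,0,0,0,0,2,0,0,0,0,0,0,2,0,0,0,0,0,0,2,0,0,0,0,0,0,2,0,0,0,0,0,0,0,0]'; python3 -c "
from h import *
st()"
```

```text
time: 19.55
tcp_pos: [603.1, 51.8, 113.5]
ee_rot: [-2.338, -2.098, 0.0]
contact_force: [-0.5, 0.2, 3.8]
grip_width: 0.131
t 19.55 tcp [603.12  51.81 113.48] yaw_y -6.21 tilt [-0.0002  0.    ] F [-0.53  0.23  3.79] T [ 0.    -0.051  0.012] w 0.131 j6 0.156
```

```bash
python3 -m jog '[0,0,0,0,0,2,0,0,0,0,0,0,2,0,0,0,0,0,0,0,0,0,0,0,0,0,0,0,0,0,0,0,0,0,0]'; python3 -c "
from h import *
st()"
```

```text
time: 20.05
tcp_pos: [602.9, 51.8, 113.4]
ee_rot: [-2.41, -2.015, 0.001]
contact_force: [-2.4, 0.9, 3.6]
grip_width: 0.129
t 20.05 tcp [602.94  51.83 113.39] yaw_y -10.2 tilt [-0.0007  0.    ] F [-2.41  0.9   3.64] T [0.158 0.579 0.045] w 0.129 j6 0.225
```

```bash
python3 -m jog '[0,0,0.3,0,0,0,0,0,0,0.3,0,0,0,0,0,0,0,0,0,0,0,0,0,0,0,0,0,0,0,0,0,0,0,0,0]'; python3 -c "
from h import *
st()"
```

```text
time: 20.55
tcp_pos: [603.2, 51.8, 113.1]
ee_rot: [-2.411, -2.014, 0.0]
contact_force: [-2.6, 0.3, 8.5]
grip_width: 0.129
t 20.55 tcp [603.15  51.82 113.12] yaw_y -10.24 tilt [-0.0003 -0.    ] F [-2.57  0.28  8.46] T [0.064 0.873 0.025] w 0.129 j6 0.226
```

```bash
python3 -m jog '[0,0,-0.4,0,0,0,0,-0.1,-0.5,0,0,0,0,0,-0.1,-0.5,0,0,0,0,0,0,0,0,0,0,0,0,0,0,0,0,0,0,0]'; python3 -c "
from h import *
st()"
```

```text
time: 21.05
tcp_pos: [602.5, 51.8, 113.4]
ee_rot: [2.411, 2.013, 0.001]
contact_force: [1.3, -0.2, 4.1]
grip_width: 0.132
t 21.05 tcp [602.45  51.83 113.42] yaw_y -10.29 tilt [0.0005 0.    ] F [ 1.31 -0.19  4.08] T [ 0.163 -0.095  0.003] w 0.132 j6 0.227
```

```bash
python3 -m jog '[0,0,0,0,0,-1,0,0,0,0,0,0,-1,0,0,0,0,0,0,-1,0,0,0,0,0,0,-1,0,0,0,0,0,0,0,0]'; python3 -c "
from h import *
st()"
```

```text
time: 21.55
tcp_pos: [602.5, 51.8, 113.5]
ee_rot: [2.339, 2.097, 0.001]
contact_force: [1.8, -0.7, 4.5]
grip_width: 0.129
t 21.55 tcp [602.55  51.8  113.48] yaw_y -6.24 tilt [0.0007 0.    ] F [ 1.76 -0.66  4.52] T [ 0.04  -0.757 -0.046] w 0.129 j6 0.156
```

```bash
python3 -m jog '[0,0,0,0,0,-1,0,0,0,0,0,0,-1,0,0,0,0,0,0,-1,0,0,0,0,0,0,-1,0,0,0,0,0,0,0,0]'; python3 -c "
from h import *
st()"
```

```text
time: 22.05
tcp_pos: [602.3, 51.8, 113.4]
ee_rot: [2.264, 2.178, 0.0]
contact_force: [2.2, -0.6, 5.4]
grip_width: 0.131
t 22.05 tcp [602.3   51.78 113.41] yaw_y -2.24 tilt [0.0002 0.    ] F [ 2.25 -0.55  5.42] T [-0.037 -0.849 -0.041] w 0.131 j6 0.086
```

```bash
python3 - <<'E'
from h import *
w=arm.get_image("wrist");s=arm.get_image("scene")
a=cv2.resize(w["frame"][150:250,200:300,::-1],(500,500),interpolation=cv2.INTER_CUBIC)
S,R=st();print(w["rvec"],w["tvec"])
x,y,z=S["tcp_pos"]
th=np.linspace(0,6.28,80)
def ring(c,r,z,col):
    q=(proj(w,[[c[0]+r*np.cos(t),c[1]+r*np.sin(t),z] for t in th])-[200,150]+.5)*5
    for u in q: cv2.circle(a,(int(u[0]),int(u[1])),1,col,-1)
b=a.copy()
ring((603.1,52.2),20,90,(0,0,255));ring((603.1,52.2),14,90,(0,255,0));ring((x,y),19,103+0,(255,0,0))
cv2.imwrite("pics/z10.png",np.hstack([b[:,:400],a[:,:400]]))
E
```

```text
t 22.15 tcp [602.32  51.82 113.45] yaw_y -2.27 tilt [ 0.0002 -0.    ] F [ 2.57 -0.13  5.36] T [ 0.013 -0.811 -0.059] w 0.132 j6 0.087
[-2.85351164  0.05399515  0.0083057 ] [-600.19165314   67.50052287  315.91534576]
```

View pics/z10.png

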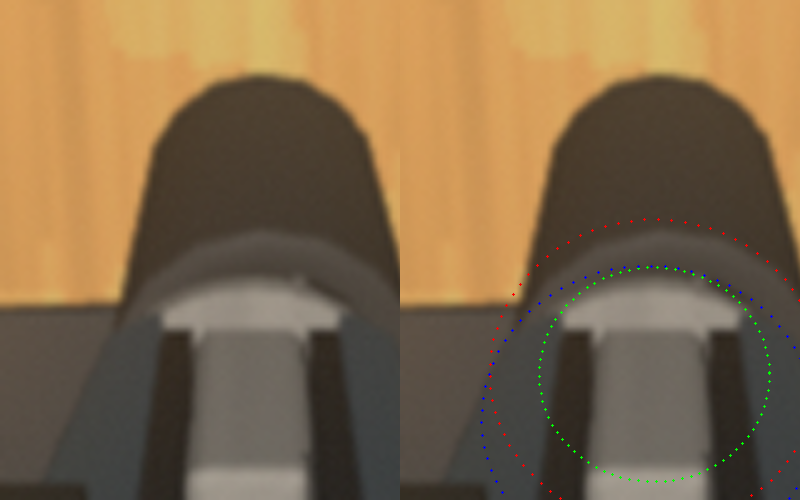

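```bash
python3 -m jog '[0,0,-0.8,0,0,-3,0,0.2,0.8,0,0,0,0,0,0,0,0.3,0,0,0,0,0,0,0.3,0,0,0,0,0,0,0.2,0,0,0,0]'; python3 -c "
from h import *
st()"
```

```text
time: 22.65
tcp_pos: [602.2, 51.9, 113.2]
ee_rot: [-2.208, -2.233, 0.002]
contact_force: [-4.5, -1.0, 10.7]
grip_width: 0.132
t 22.65 tcp [602.25  51.94 113.23] yaw_y 0.64 tilt [-0.0021 -0.0002] F [-4.52 -0.98 10.68] T [-0.186  1.034  0.062] w 0.132 j6 0.037
```

```bash
python3 -m jog '[0,0,0,0,0,1,0,0,0,0,0,0,1,0,0,0,0,0,0,1,0,0,0,0,0,0,1,0,0,0,0,0,0,0,0]'; python3 -c "
from h import *
st()"
```

```text
time: 23.15
tcp_pos: [602.1, 51.9, 113.2]
ee_rot: [-2.285, -2.154, 0.003]
contact_force: [-4.9, -1.4, 10.6]
grip_width: 0.127
t 23.15 tcp [602.06  51.95 113.23] yaw_y -3.4 tilt [-0.0025 -0.0002] F [-4.93 -1.41 10.64] T [-0.182  1.261  0.067] w 0.127 j6 0.107
```

```bash
python3 -m jog '[0,0,-2.5,0,0,-2,0,0,0,0,0,0,-2,0,0,0,0,0,0,-2,0,0,0,0,0,0,0,0,0,0,0,0,0,0,0]'; python3 -c "
from h import *
st()"
```

```text
time: 23.65
tcp_pos: [602.5, 52.0, 115.4]
ee_rot: [-2.17, -2.271, 0.001]
contact_force: [-0.4, 0.4, -1.4]
grip_width: 0.129
t 23.65 tcp [602.53  52.01 115.37] yaw_y 2.61 tilt [-0.0011 -0.    ] F [-0.35  0.41 -1.43] T [-0.014 -0.122  0.03 ] w 0.129 j6 0.002
```

```bash
python3 -m jog '[0.2,0.3,0,0,0,0,0,0,0,0.5,0,0,0,0,0,0,0.4,0,0,0,0,0,0,0.3,0,0,0,0,0,0,0,0,0,0,0]'; python3 -c "
from h import *
st()"
```

```text
time: 24.15
tcp_pos: [603.3, 52.2, 114.6]
ee_rot: [-2.169, -2.273, 0.0]
contact_force: [-0.3, 0.7, -1.5]
grip_width: 0.13
t 24.15 tcp [603.28  52.22 114.58] yaw_y 2.7 tilt [-0.0001 -0.    ] F [-0.34  0.74 -1.51] T [-0.007 -0.141 -0.027] w 0.13 j6 0.001
```

```bash
python3 -m jog '[0,0,0.2,0,0,0,0,0,0,0.2,0,0,0,0,0,0,0,0,0,0,0,0,0,0,0,0,0,0,0,0,0,0,0,0,0]'; python3 -c "
from h import *
st()"
```

```text
time: 24.65
tcp_pos: [603.3, 52.2, 114.2]
ee_rot: [-2.168, -2.273, -0.0]
contact_force: [-0.4, 0.1, -2.9]
grip_width: 0.129
t 24.65 tcp [603.29  52.23 114.24] yaw_y 2.7 tilt [-0.  0.] F [-0.4   0.08 -2.9 ] T [-0.036 -0.109 -0.019] w 0.129 j6 0.001
```

```bash
python3 -m jog '[0,0,0.2,0,0,0,0,0,0,0.2,0,0,0,0,0,0,0.2,0,0,0,0,0,0,0,0,0,0,0,0,0,0,0,0,0,0]'; python3 -c "
from h import *
st()"
```

```text
time: 25.15
tcp_pos: [603.4, 52.2, 113.8]
ee_rot: [2.168, 2.273, 0.0]
contact_force: [-0.1, -0.2, 4.3]
grip_width: 0.126
t 25.15 tcp [603.45  52.23 113.84] yaw_y 2.7 tilt [0.0003 0.    ] F [-0.12 -0.19  4.28] T [-0.024  0.21   0.004] w 0.126 j6 0.001
```

```bash
python3 -m jog '[0,0,0,0,0,1,0,0,0,0,0,0,1,0,0,0,0,0,0,1,0,0,0,0,0,0,1,0,0,0,0,0,0,0,0]'; python3 -c "
from h import *
st()"
```

```text
time: 25.65
tcp_pos: [603.5, 52.2, 113.7]
ee_rot: [2.247, 2.195, 0.0]
contact_force: [-0.5, -0.3, 3.3]
grip_width: 0.127
t 25.65 tcp [603.45  52.24 113.74] yaw_y -1.35 tilt [0.0004 0.    ] F [-0.49 -0.29  3.32] T [ 0.021 -0.023 -0.001] w 0.127 j6 0.071
```

```bash
python3 -m jog '[0,0,0,0,0,1,0,0,0,0,0,0,1,0,0,0,0,0,0,1,0,0,0,0,0,0,1,0,0,0,0,0,0,0,0]'; python3 -c "
from h import *
st()"
```

```text
time: 26.15
tcp_pos: [603.3, 52.2, 113.6]
ee_rot: [-2.323, -2.115, -0.0]
contact_force: [0.3, 0.3, 3.5]
grip_width: 0.129
t 26.15 tcp [603.29  52.24 113.62] yaw_y -5.35 tilt [-0.  0.] F [0.29 0.3  3.49] T [-0.027 -0.075 -0.02 ] w 0.129 j6 0.141
```

```bash
python3 -m jog '[0,0,0,0,0,1,0,0,0,0,0,0,1,0,0,0,0,0,0,1,0,0,0,0,0,0,1,0,0,0,0,0,0,0,0]'; python3 -c "
from h import *
st()"
```

```text
time: 26.65
tcp_pos: [603.1, 52.2, 113.5]
ee_rot: [-2.395, -2.033, 0.001]
contact_force: [-2.1, 0.4, 3.3]
grip_width: 0.134
t 26.65 tcp [603.07  52.24 113.54] yaw_y -9.35 tilt [-0.0005  0.    ] F [-2.06  0.42  3.32] T [0.129 0.472 0.032] w 0.134 j6 0.211
```

```bash
python3 -m jog '[0,0,-1.5,0,0,-2,0,0,0,0,0,0,-2,0,-0.1,-0.9,0,0,0,-2,0,0,0,0.5,0,0,-2,0,0,0,0.5,0,0,0,0]'; python3 -c "
from h import *
st()"
```

```text
time: 27.15
tcp_pos: [602.2, 52.2, 113.8]
ee_rot: [-2.246, -2.197, 0.0]
contact_force: [-2.1, -1.0, 2.0]
grip_width: 0.128
t 27.15 tcp [602.21  52.18 113.82] yaw_y -1.26 tilt [-0.0003 -0.0001] F [-2.15 -1.05  1.98] T [-0.017  0.171 -0.003] w 0.128 j6 0.07
```

```bash
python3 -m jog '[0,0,0.3,0,0,0,0,0,0,0.2,0,0,0,0,0,0,0,0,0,0,0,0,0,0,0,0,0,0,0,0,0,0,0,0,0]'; python3 -c "
from h import *
st()"
```

```text
time: 27.65
tcp_pos: [602.4, 52.2, 113.7]
ee_rot: [-2.247, -2.196, 0.0]
contact_force: [-2.1, -1.3, 2.7]
grip_width: 0.129
t 27.65 tcp [602.38  52.19 113.67] yaw_y -1.31 tilt [-0. -0.] F [-2.13 -1.34  2.73] T [-0.097  0.458 -0.031] w 0.129 j6 0.071
```

```bash
python3 -m jog '[0,0,0,0,0,1,0,0,0,0,0,0,1,0,0,0,0,0,0,1,0,0,0,0,0,0,1,0,0,0,0,0,0,0,0]'; python3 -c "
from h import *
st()"
```

```text
time: 28.15
tcp_pos: [602.4, 52.2, 113.6]
ee_rot: [-2.323, -2.115, -0.0]
contact_force: [-1.7, 0.2, 3.5]
grip_width: 0.131
t 28.15 tcp [602.41  52.22 113.65] yaw_y -5.35 tilt [0.     0.0001] F [-1.72  0.16  3.49] T [-0.014  0.585  0.073] w 0.131 j6 0.141
```

```bash
python3 -m jog '[0,0,0,0,0,1,0,0,0,0,0,0,1,0,0,0,0,0,0,1,0,0,0,0,0,0,1,0,0,0,0,0,0,0,0]'; python3 -c "
from h import *
st()"
```

```text
time: 28.65
tcp_pos: [602.5, 52.2, 113.6]
ee_rot: [2.395, 2.033, 0.0]
contact_force: [-2.1, 0.2, 2.0]
grip_width: 0.131
t 28.65 tcp [602.51  52.22 113.65] yaw_y -9.35 tilt [0.0002 0.    ] F [-2.12  0.25  1.99] T [0.112 0.513 0.019] w 0.131 j6 0.211
```

```bash
python3 -m jog '[0,0,0,0,0,1,0,0,0,0,0,0,1,0,0,0,0,0,0,1,0,0,0,0,0,0,1,0,0,0,0,0,0,0,0]'; python3 -c "
from h import *
st()"
```

```text
time: 29.15
tcp_pos: [602.4, 52.2, 113.6]
ee_rot: [2.465, 1.948, 0.0]
contact_force: [-1.3, 0.9, 4.0]
grip_width: 0.129
t 29.15 tcp [602.41  52.21 113.63] yaw_y -13.35 tilt [0. 0.] F [-1.25  0.88  3.97] T [ 0.153  0.574 -0.006] w 0.129 j6 0.281
```

```bash
python3 -m jog '[0,0,0,0,0,2,0,0,0,0,0,0,2,0,0,0,0,0,0,2,0,0,0,0,0,0,0,0,0,0,0,0,0,0,0]'; python3 -c "
from h import *
st()"
```

```text
time: 29.65
tcp_pos: [602.5, 52.2, 113.6]
ee_rot: [2.561, 1.819, 0.0]
contact_force: [-1.4, 0.7, 1.3]
grip_width: 0.132
t 29.65 tcp [602.53  52.2  113.61] yaw_y -19.23 tilt [ 0.0003 -0.    ] F [-1.42  0.75  1.35] T [0.023 0.098 0.078] w 0.132 j6 0.384
```

```bash
python3 -m jog '[0,0,0,0,0,2,0,0,0,0,0,0,2,0,0,0,0,0,0,2,0,0,0,0,0,0,0,0,0,0,0,0,0,0,0]'; python3 -c "
from h import *
st()"
```

```text
time: 30.15
tcp_pos: [602.5, 52.2, 113.6]
ee_rot: [2.653, 1.683, 0.0]
contact_force: [-0.2, 0.3, -0.8]
grip_width: 0.133
t 30.15 tcp [602.51  52.17 113.61] yaw_y -25.21 tilt [ 0.0003 -0.    ] F [-0.18  0.28 -0.79] T [-0.061 -0.011 -0.02 ] w 0.133 j6 0.488
```

```bash
python3 -m jog '[0,0,0.3,0,0,0,0,0,0,0.3,0,0,0,0,0,0,0.3,0,0,0,0,0,0,0,0,0,0,0,0,0,0,0,0,0,0]'; python3 -c "
from h import *
st()"
```

```text
time: 30.65
tcp_pos: [602.6, 52.2, 112.7]
ee_rot: [2.654, 1.681, 0.001]
contact_force: [1.3, -0.8, -1.5]
grip_width: 0.128
t 30.65 tcp [602.6   52.19 112.75] yaw_y -25.29 tilt [ 0.0004 -0.    ] F [ 1.25 -0.79 -1.46] T [-0.261 -0.617 -0.003] w 0.128 j6 0.489
```

```bash
python3 -m jog '[0,0,0.6,0,0,0,0,0,0,0.6,0,0,0,0,0,0,0.6,0,0,0,0,0,0,0.6,0,0,0,0,0,0,0,0,0,0,0]'; python3 -c "
from h import *
st()"
```

```text
time: 31.15
tcp_pos: [602.5, 52.2, 110.3]
ee_rot: [2.654, 1.681, 0.0]
contact_force: [3.2, -1.0, -0.4]
grip_width: 0.127
t 31.15 tcp [602.54  52.2  110.3 ] yaw_y -25.3 tilt [ 0.0003 -0.    ] F [ 3.18 -0.97 -0.41] T [-0.43  -0.948 -0.015] w 0.127 j6 0.489
```

```bash
python3 -m jog '[0,0.3,0.6,0,0,0,0,0,0.3,0.6,0,0,0,0,0,0,0.6,0,0,0,0,0,0,0.6,0,0,0,0,0,0,0,0,0,0,0]'; python3 -c "
from h import *
st()"
```

```text
time: 31.65
tcp_pos: [602.7, 52.0, 107.7]
ee_rot: [-2.654, -1.681, 0.001]
contact_force: [0.9, 0.4, -1.4]
grip_width: 0.134
t 31.65 tcp [602.68  52.   107.69] yaw_y -25.3 tilt [-0.0006  0.0001] F [ 0.91  0.38 -1.42] T [ 0.066 -0.467  0.031] w 0.134 j6 0.489
```

```bash
python3 -m jog '[0,0,0.4,0,0,0,0,0,0,0.4,0,0,0,0,0,0,0.3,0,0,0,0,0,0,0.2,0,0,0,0,0,0,0,0,0,0,0]'; python3 -c "
from h import *
st()"
```

```text
time: 32.15
tcp_pos: [602.9, 52.0, 106.7]
ee_rot: [-2.654, -1.681, 0.0]
contact_force: [-0.6, -0.3, 0.6]
grip_width: 0.129
t 32.15 tcp [602.86  51.96 106.69] yaw_y -25.3 tilt [-0.0002  0.    ] F [-0.62 -0.25  0.62] T [-0.053  0.085  0.039] w 0.129 j6 0.489
```

```bash
python3 -m jog '[0,0,0,0,0,3,0,0,0,0.2,0,0,3,0,0,0,0.25,0,0,3,0,0,0,0.25,0,0,3,0,0,0,0.25,0,0,3,0]'; python3 -c "
from h import *
st()"
```

```text
time: 32.65
tcp_pos: [603.0, 52.1, 106.0]
ee_rot: [-2.852, -1.317, -0.0]
contact_force: [-0.7, 1.1, 4.5]
grip_width: 0.125
t 32.65 tcp [602.98  52.07 105.97] yaw_y -40.42 tilt [-0.0001  0.0002] F [-0.72  1.11  4.54] T [0.292 0.265 0.021] w 0.125 j6 0.753
```

```bash
python3 -m jog '[0,0,0.2,0,0,4,0,0,0,0.3,0,0,4,0,0,0,0.34,0,0,4,0,0,0,0.34,0,0,4,0,0,0,0.34,0,0,4,0]'; python3 -c "
from h import *
st()"
```

```text
time: 33.15
tcp_pos: [603.1, 51.9, 104.3]
ee_rot: [3.037, 0.801, 0.0]
contact_force: [0.3, -0.7, 1.6]
grip_width: 0.13
t 33.15 tcp [603.08  51.87 104.31] yaw_y -60.45 tilt [ 0.0003 -0.0002] F [ 0.28 -0.67  1.62] T [-0.309 -0.128 -0.001] w 0.13 j6 1.103
```

```bash
python3 -m jog '[0,0,0.34,0,0,4,0,0,0,0.34,0,0,4,0,0,0,0.34,0,0,4,0,0,0,0.34,0,0,4,0,0,0,0.34,0,0,4,0]'; python3 -c "
from h import *
st()"
```

```text
time: 33.65
tcp_pos: [603.1, 51.8, 102.6]
ee_rot: [3.13, 0.261, 0.001]
contact_force: [1.2, -0.8, -0.3]
grip_width: 0.133
t 33.65 tcp [603.15  51.83 102.61] yaw_y -80.45 tilt [ 0.0004 -0.0002] F [ 1.24 -0.84 -0.26] T [-0.312 -0.181  0.031] w 0.133 j6 1.452
```

```bash
python3 -m jog '[0,0,0.34,0,0,4,0,0,0,0.34,0,0,4,0,0,0,0.34,0,0,4,0,0,0,0.3,0,0,4,0,0,0,0,0,0,0,0]'; python3 -c "
from h import *
st()"
```

```text
time: 34.15
tcp_pos: [603.2, 51.9, 101.3]
ee_rot: [3.137, -0.174, 0.001]
contact_force: [0.8, -0.5, 0.6]
grip_width: 0.132
t 34.15 tcp [603.19  51.88 101.3 ] yaw_y -96.36 tilt [ 0.0005 -0.0001] F [ 0.85 -0.52  0.59] T [-0.131 -0.286 -0.032] w 0.132 j6 1.729
```

```bash
python3 -m jog '[0,0,0.2,0,0,3,0,0,0,0.2,0,0,3,0,0,0,0.1,0,0,2,0,0,0,0,0,0,0,0,0,0,0,0,0,0,0]'; python3 - <<'E'
from h import *
st()
s=arm.get_image("scene");w=arm.get_image("wrist")
a=cv2.resize(s["frame"][190:250,210:270,::-1],(400,400),interpolation=cv2.INTER_CUBIC);b=cv2.resize(w["frame"][150:230,210:290,::-1],(400,400),interpolation=cv2.INTER_CUBIC)
cv2.imwrite("pics/z11.png",np.clip(np.hstack([a,b])*1.6,0,255).astype(np.uint8))
E
```

```text
time: 34.65
tcp_pos: [603.2, 51.9, 100.9]
ee_rot: [3.118, -0.387, 0.001]
contact_force: [-0.0, -2.5, 3.6]
grip_width: 0.13
t 34.65 tcp [603.22  51.87 100.89] yaw_y -104.17 tilt [ 0.0006 -0.0001] F [-0.03 -2.54  3.59] T [-0.421 -0.183 -0.001] w 0.13 j6 1.866
```

View pics/z11.png

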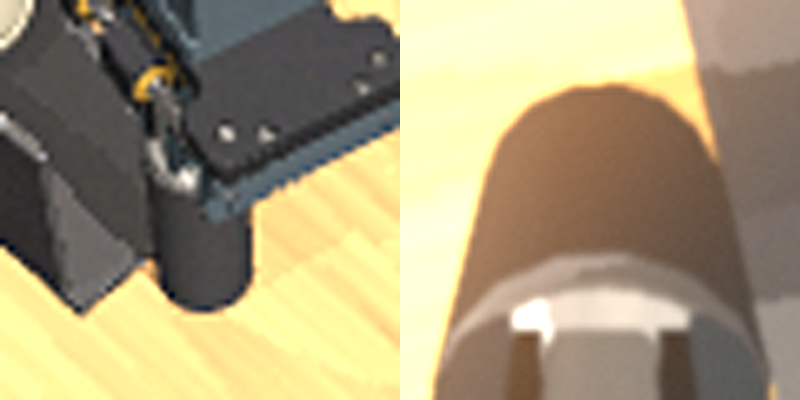

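```bash
python3 -m jog '[0,0,0.1,0,0,2,0,0,0,0,0,0,2,0,0,0,0,0,0,2,0,0,0,0,0,0,2,0,0,0,0,0,0,0,0]'; python3 -c "
from h import *
st()"
```

```text
time: 35.25
tcp_pos: [603.2, 51.9, 100.9]
ee_rot: [-3.082, 0.608, -0.001]
contact_force: [0.6, -1.6, 5.5]
grip_width: 0.129
t 35.25 tcp [603.21  51.87 100.87] yaw_y -112.3 tilt [ 0.0005 -0.0001] F [ 0.59 -1.6   5.51] T [-0.395 -0.139 -0.01 ] w 0.129 j6 2.007
```

```bash
python3 -m jog '[0,0,0,0,0,0,20,0,0,0,0,0,0,28,0,0,0,0,0,0,28,0,0,0,0,0,0,28,0,0,0,0,0,0,28]'; python3 -c "
from h import *
st()"; python3 -m jog '[0,0,-3,0,0,0,28,0,0,-8,0,0,0,28,0,0,-12,0,0,0,28,0,0,-15,0,0,0,28,0,0,-20,0,0,0,28]';python3 -m jog '[0,0,-20,0,0,0,28,0,0,-20,0,0,0,28,0,0,-20,0,0,0,28,0,0,-10,0,0,0,28,0,0,0,0,0,0,28]'; python3 - <<'E'
from h import *
st()
s=arm.get_image("scene");w=arm.get_image("wrist")
a=cv2.resize(s["frame"][180:240,210:270,::-1],(400,400),interpolation=cv2.INTER_CUBIC);b=cv2.resize(w["frame"][150:230,210:290,::-1],(400,400),interpolation=cv2.INTER_CUBIC)
cv2.imwrite("pics/z12.png",np.clip(np.hstack([a,b])*1.6,0,255).astype(np.uint8))
for p,n in((s,"s"),(w,"w")): print(n,[(r["p"],r["uv"],atz(p,r["uv"],113).round(1)) for r in arm.spot_point("screw_grip",p)])
cv2.imwrite("pics/w12.png",w["frame"][:,:,::-1])
E
```

```text
time: 35.75
tcp_pos: [602.8, 52.0, 100.4]
ee_rot: [3.082, -0.607, -0.0]
contact_force: [0.4, 0.1, 0.5]
grip_width: 0.279
t 35.75 tcp [602.83  51.98 100.44] yaw_y -112.29 tilt [-0.0003  0.    ] F [0.39 0.1  0.47] T [ 0.04   0.014 -0.047] w 0.279 j6 2.007
time: 36.25
tcp_pos: [602.8, 52.0, 159.9]
ee_rot: [-3.082, 0.608, 0.0]
contact_force: [-0.4, -1.0, -0.1]
grip_width: 0.278
time: 36.75
tcp_pos: [603.8, 52.0, 230.7]
ee_rot: [-3.082, 0.607, -0.005]
contact_force: [0.5, 0.2, -0.0]
grip_width: 0.28
t 36.75 tcp [603.78  52.   230.65] yaw_y -112.3 tilt [0.0031 0.0002] F [ 0.47  0.15 -0.03] T [0.067 0.007 0.015] w 0.28 j6 2.007
s [(0.86, [355.5, 248.3], array([498.7, 322.6, 113. ])), (0.65, [201.7, 190.9], array([634.8, -49.4, 113. ])), (0.63, [238.7, 207.8], array([605.4,  54.9, 113. ])), (0.57, [389.6, 283.8], array([518. , 422.4, 113. ]))]
w [(0.8, [248.7, 184.4], array([604.5,  51.6, 113. ])), (0.63, [48.7, 359.8], array([508.7, 314.4, 113. ]))]
```

View pics/z12.png

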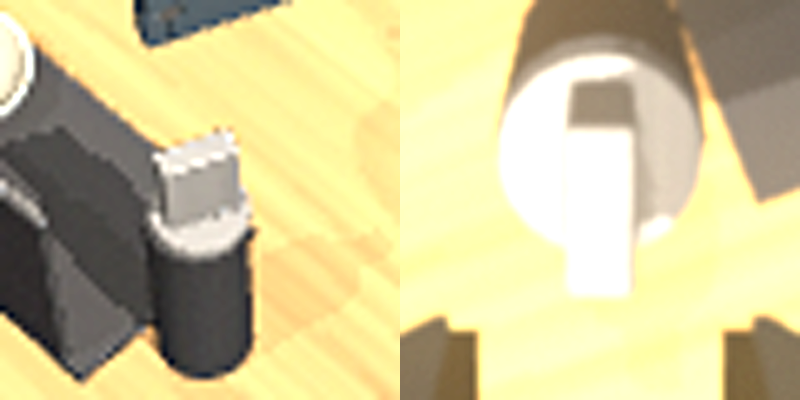

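View pics/w12.png

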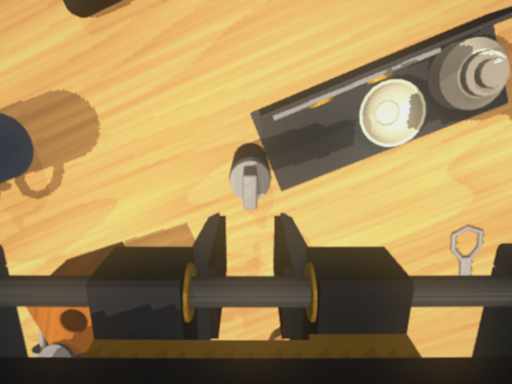

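```bash
python3 - <<'E'
from h import *
print("shut off")
s=arm.get_image("scene");w=arm.get_image("wrist")
g=lambda p:min((r["uv"] for r in arm.spot_point("screw_grip",p)),key=lambda u:np.linalg.norm(atz(p,u,113)[:2]-[603,52]))
print(tri([ray(s,g(s)),ray(w,g(w))]));st()
print(arm.finish_job())
E
```

```text
shut off
(array([603.23719382,  49.70247686, 110.71511993]), [np.float64(1.7053628850704448), np.float64(1.7053628850704614)])
t 37.15 tcp [602.7   51.94 227.92] yaw_y -112.3 tilt [-0.001 -0.   ] F [ 0.41 -0.07 -0.19] T [ 0.065  0.034 -0.03 ] w 0.281 j6 2.007
the job is handed in; nothing more can be done
None
```

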